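# Ink the dauber and print the card

### The arm

A 7-joint arm with a two-finger parallel gripper is mounted at the origin on the work surface. World frame = base frame: x ahead of the robot, y to its left, z up, the work surface at z = 0. Lengths are in m, angles in rad, forces in N, time in s.
With the tool pointing down it reaches from about 0.35 to 0.9 m from the base axis. Payload 7.2 kg.
Tool frame: the origin (TCP) lies at the very end of the fingers, on their centre line; the grasp point (between the pads) lies 19 mm behind it (env.tcp_to_grasp is the distance from the TCP to the grasp point, in m); z points along the fingers, y is the line along which they close (so a half turn about z gives the same grasp; the last joint's range is limited). The gripper opens to 85 mm and grips with 20 to 120 N. Pads are 22 mm wide; open, the fingers measure 114 mm over their backs; the gripper's body (76 mm by 85 mm) begins 54 mm behind the grasp point. The pads swing forward as they close: fully open they stand 13 mm farther back than shut.
Start: joints at [-1.396, 0.411, -0.013, 1.596, 0.006, 1.134, -0.082], TCP at [0.15, 0.607, 0.193] pointing down, gripper open.
Joint ranges: [-2.95, 2.95], [-0.29, 1.99], [-1.47, 1.44], [0.14, 2.54], [-1.03, 4.17], [0.13, 1.85], [-2.86, 2.86]. Speed limits (rad/s): [2.39, 2.39, 3.01, 3.01, 3.14, 3.14, 3.14].

### API

Orientations are given as a unit quaternion [x, y, z, w].
In Python, from plant import env, cams gives the robot as it stands.
- The arm moves only by the tool drive_tool, never from a script. Its argument "targets" is a list of rows, each an object of numbers: "x", "y", "z": the shift along the tool's x, y, z scaled (see below); "ax", "ay", "az": the turn, a rotation vector about the tool's x, y, z scaled (see below). A call has 1 to 12 rows; each row shifts and turns the commanded pose from where the row before left it, along the tool's axes as they then stand; what a row does not reach is not made up. The controller multiplies each number of a shift by 0.25 m and each number of a turn by 2 pi rad. A row lasts 1/12 s, in which the tool goes at most 41.7 mm and 7.16 degrees, less where a joint would pass 70% of its speed; a pose out of reach is approached as far as the arm can. A call with a number of a shift or a turn outside -1 to 1 is refused whole. A call with a gripper value outside its range is refused whole. "jaw" is the closure, from -1 (fully open) to 1 (shut), set as the call begins (left out, the last holds). The fingers move at their own pace and stop on an object; the grip force is fixed at half the most. Time passes only in rows, so rows that do not move let the fingers close. It gives the time, the measured TCP pose, the force, the opening and the grip force at its end, in the units of the state.
- env.read_state(): the state, without advancing time (a new reading comes with each control period).
- cams.camera(name): name is "scene" or "top" or "wrist"; returns the picture (400x640x3 uint8, blue, green, red); there is no depth.
- cams.camera_info(name): a dict with "mtx" (3x3 intrinsics, pixels), "pose" (4x4, takes a point from camera to world coordinates). Camera axes: x right, y down, z forward; pixel columns grow to the right and rows downward; lengths in m; the calibration is good to about 2 mm. The wrist camera is an equidistant fisheye: a pixel r from the principal point sees the ray r / f radians off the axis. A picture is of the moment at which its call begins: read the wrist's pose just before it. camera_info takes no time and is no camera call; for the wrist camera it gives the pose at the moment of the call.
- env.close_job(): hands the job in; it is judged then, once.
The state is a dict: "time_s": time; "joints": joint angles; "dq": joint speeds; "tau": joint torques, N m; "tcp_pos": TCP position; "tool_rot": TCP orientation; "ft_force": force on the tool from outside, world axes, zero at the start; "ft_torque": the same for the moment, N m; "finger_gap": opening from 0.0 (shut) to 1.0 (fully open); "grip_force": force on a finger pad.
Only numpy, scipy, OpenCV 4.12 (cv2) and the standard library are available. Lean on these libraries where they do the work, as an engineer would, in place of code of your own. Each camera call takes 0.05 s, during which the arm holds its last target. There are 200 camera calls.

### The job

Lift the ink dauber off its wooden rest and stand it upright on its foam face on the blue saucer, letting go; then take it again by its gold knob, dip it upright into the pot with the coral-red pad until the foam touches that pad, and then press it upright, still held by the knob, on the middle of the coral ring printed on the card. Finally stand it upright on the saucer again and let go. Set it down and press gently, keep both ink pots where they stand, and leave everything else alone.

Things in the scene. Friction and masses are not known exactly. Their poses are not given: they have to be found in the camera images.
- dauber: Ink dauber, a round hand tool 115 mm long, 80 g (+-30 %). Origin at the centre of its foam face; z runs along its axis from face to knob. Head 38 mm in diameter, 0 to 22 mm from the face (8 mm firm dark foam, then wood); teal neck 18 mm in diameter, 22 to 90 mm; gold knob 26 mm in diameter, 90 to 115 mm. At the start it lies in the rest, sloping 20 degrees up from head to knob.
- dauber_face (a point): centre of the dauber's foam face, the same point as the origin of dauber. The dauber stands by itself on this face (it rights itself from leans up to about 15 degrees). The foam is firm: touch down at about 10 mm/s.
- dauber_neck (a point): point on the dauber's axis in the middle of the teal neck, 56 mm from the face; in the rest the neck runs free here, some 50 mm above the table, over a 14 mm wide rail 10 mm below it, so fingers can straddle both. Lift straight up out of the rest.
- dauber_knob (a point): centre of the dauber's gold knob, on its axis, 103 mm from the face
- rest: Fixed brown wooden rest, base 150 x 56 mm, up to 75 mm high. Origin under the middle of its base; x points from the low (head) end, on the robot's side, to the high (knob) end. The dauber lies along x. 5 mm cheeks stand beside the head (42 mm apart) and the knob (30 mm apart), and a stop plate before the face, so head and knob cannot be gripped in the rest.
- saucer: Fixed round blue ceramic saucer, flat on top, 96 mm in diameter, 8 mm high; origin under its centre
- saucer_top (a point): centre of the saucer's flat top, 8 mm above the table
- pot_coral: Loose open white pot with a coral-red band and a coral-red pad inside, 66 mm in outer and 58 mm in inner diameter, rim 48 mm high, about 250 g. The pad is solid and flat, its top 10 mm above the table. Origin under its centre.
- pot_coral_pad (a point): centre of the top of the coral-red pad in that pot, 10 mm above the table
- pot_teal: A second, alike loose open pot with a teal band and a teal pad: not to be used or moved. Origin under its centre.
- card: Fixed white card, 96 x 96 x 4 mm, with a coral ring printed in its middle (52 mm outside, 45 mm inside diameter). Origin under its centre.
- card_mark (a point): middle of the printed ring on the card's top, 4 mm above the table
- tape: bystander: roll of gold tape, 64 mm in diameter, 19 mm high, lying flat, loose
- pen_cup: bystander: pink cup of pencils, 72 mm in diameter, 175 mm high with the pencils, loose
- star_tray: bystander: white tray of star pieces, 110 x 80 x 18 mm, loose
- pencil: bystander: teal pencil, 190 mm long, 8 mm thick, lying, loose
- pot_teal_pad (a point): centre of the top of the teal pad, 10 mm above the table
There are look-alikes about, which are no part of the job. Leave any orange or purple look-alike of the dauber alone.

How it is judged:
By the outcome, as a careful person would: the job done as asked, in the order asked, and still so for the second after the job is handed in, with the robot touching nothing.
It also fails if it takes over 67 s, if anything falls off the work surface, if the arm or the gripper's body presses on something with over 40 N, if the wrist force passes 120 N, or if a joint passes its speed limit or range.

## Working session

There is one attempt and no reset: what is moved stays moved. The work goes in short steps, Python scripts to look and compute and a tool call to move; the robot and the scene stay as the last step left them, time stands still between calls to the robot, and variables do not carry over. Pictures are saved under pics/ and viewed, at most 10 in all, crops included, and the job is handed in when it is done.

Besides the shell and the picture viewer there is one more tool, called after "Emit:" by a JSON object that holds its "name" and its "arguments", one argument or row to a line. drive_tool: Moves the arm, as the interface text tells. Shifts and turns lie within -1 to 1; 1 stands for 0.25 m of shift or 2 pi rad of turn. Its arguments: {"type":"object","properties":{"targets":{"type":"array"},"jaw":{"type":"number"}},"required":["targets"]}

```bash
ls; mkdir -p pics; python3 - <<'E'
from plant import env,cams
import cv2,numpy as np
np.set_printoptions(precision=4,suppress=True)
for n in ("scene","top"):
    cv2.imwrite(f"pics/{n}0.png",cams.camera(n)); i=cams.camera_info(n); print(n,i["mtx"],i["pose"])
s=env.read_state(); print(s["tcp_pos"],s["tool_rot"],s["time_s"],env.tcp_to_grasp)
E
```

```text
pics
scene [[416.4455   0.     316.1906]
 [  0.     416.4455 194.785 ]
 [  0.       0.       1.    ]] [[-0.8588  0.358  -0.3665  1.0627]
 [ 0.512   0.5731 -0.6399  0.8816]
 [-0.0191 -0.7371 -0.6755  0.9701]
 [ 0.      0.      0.      1.    ]]
top [[368.6991   0.     314.7079]
 [  0.     368.6991 199.8678]
 [  0.       0.       1.    ]] [[ 0.0151 -0.9806  0.1952  0.356 ]
 [-0.9999 -0.0159 -0.0025  0.0159]
 [ 0.0056 -0.1952 -0.9808  1.0214]
 [ 0.      0.      0.      1.    ]]
[0.1502 0.6062 0.1928] [ 0.1211  0.9926 -0.0007 -0.    ] 0.1 0.0187
```

View pics/scene0.png

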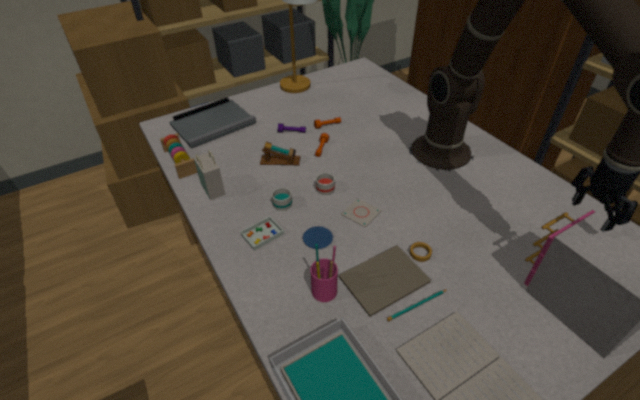

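View pics/top0.png

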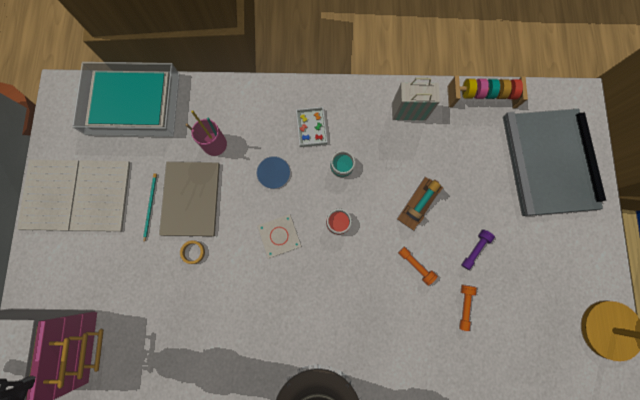

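The top view shows the saucer at (273,172), teal pot (343,163), coral pot (339,222), ring (279,236), and the rest at (420,203) with its knob end towards the upper right at (435,183). Orange and purple look-alikes lie to the lower right. Next I'll measure these.

```bash
cat > h.py <<'E'
from plant import env,cams
import cv2,numpy as np
np.set_printoptions(precision=4,suppress=True)
def ray(n,p):
    i=cams.camera_info(n); P=np.array(i["pose"]); d=P[:3,:3]@np.linalg.inv(i["mtx"])@[p[0],p[1],1]
    return P[:3,3],d/np.linalg.norm(d)
def onz(n,p,z):
    o,d=ray(n,p); return o+d*(z-o[2])/d[2]
def tri(ps):
    A=np.zeros((3,3));b=np.zeros(3);R=[ray(n,p) for n,p in ps]
    for o,d in R:
        M=np.eye(3)-np.outer(d,d);A+=M;b+=M@o
    x=np.linalg.solve(A,b); return x,[np.linalg.norm(np.cross(x-o,d)) for o,d in R]
def proj(n,X):
    i=cams.camera_info(n);P=np.linalg.inv(i["pose"]);c=P[:3,:3]@X+P[:3,3];c=np.array(i["mtx"])@c;return c[:2]/c[2]
def mask(img,h0,h1,s,v,box):
    hsv=cv2.cvtColor(img,cv2.COLOR_BGR2HSV);H=hsv[...,0].astype(int)
    m=((H>=h0)&(H<=h1) if h0<=h1 else (H>=h0)|(H<=h1))&(hsv[...,1]>=s)&(hsv[...,2]>=v)
    o=np.zeros(m.shape,np.uint8);x0,y0,x1,y1=box;o[y0:y1,x0:x1]=m[y0:y1,x0:x1]*255
    k,l,st,c=cv2.connectedComponentsWithStats(o)
    j=1+np.argmax(st[1:,4]); return c[j],st[j],np.argwhere(l==j)[:,::-1].astype(float)
E
python3 - <<'E'
from h import *
T=cv2.imread("pics/top0.png");S=cv2.imread("pics/scene0.png")
def show(nm,img,n,z,*a):
    c,st,p=mask(img,*a);e=cv2.minAreaRect(p.astype(np.float32)); print(nm,n,c,st,onz(n,c,z),"rect",e); return c,p
show("saucer",T,"top",.008,100,125,90,40,(245,145,300,200))
show("saucer",S,"scene",.008,100,125,90,40,(290,220,345,260))
show("coral",T,"top",.010,172,12,110,90,(320,205,360,240))
c1,p=show("ring",T,"top",.004,172,12,60,90,(260,220,300,250))
h=cv2.fitEllipse(p.astype(np.float32));print(h[0],onz("top",h[0],.004))
c,p=show("ring",S,"scene",.004,172,12,60,90,(345,200,380,225))
# card white
show("tealpad",T,"top",.01,80,98,90,40,(325,145,360,180))
a,p=show("neck",T,"top",.05,80,98,60,30,(395,170,445,235))
v=cv2.fitLine(p.astype(np.float32),cv2.DIST_L2,0,.01,.01).ravel();t=(p-v[2:])@v[:2]
e=[v[2:]+v[:2]*t.min(),v[2:]+v[:2]*t.max()];print(e)
b,p=show("neck",S,"scene",.05,80,98,60,30,(255,135,305,170))
print("tri",tri([("top",a),("scene",b)]))
g,_=show("knob",T,"top",.07,12,28,140,90,(425,172,448,195))
show("rest",T,"top",.0,5,20,80,30,(390,170,448,235))
for n,f,b in(("top",T,(390,170,450,235)),("scene",S,(250,130,310,175))):
    cv2.imwrite(f"pics/{n}c.png",cv2.resize(f[b[1]:b[3],b[0]:b[2]],None,fx=8,fy=8,interpolation=cv2.INTER_CUBIC))
cv2.imwrite("pics/both.png",cv2.hconcat([cv2.copyMakeBorder(cv2.imread("pics/topc.png"),0,40,0,0,0)[:360*2][:520],cv2.copyMakeBorder(cv2.imread("pics/scenec.png"),0,160,0,0,0)])[:, :960] if 0 else cv2.resize(cv2.imread("pics/topc.png"),None,fx=1,fy=1))
E
```

```text
saucer top [273.0142 172.1652] [257 157  33  31 775] [0.6361 0.133  0.008 ] rect ((273.2500305175781, 172.25), (30.405588150024414, 31.11269760131836), 45.0)
saucer scene [317.4163 236.8927] [303 227  29  22 466] [0.6358 0.1371 0.008 ] rect ((317.0, 237.5), (21.0, 28.0), 90.0)
coral top [338.6109 221.0289] [329 212  20  19 311] [ 0.4987 -0.0537  0.01  ] rect ((338.5, 221.0), (18.0, 19.0), 90.0)
ring top [279.0354 235.6195] [270 226  19  20 113] [0.4564 0.1102 0.004 ] rect ((279.0, 235.5), (19.0, 18.0), 90.0)
(278.8087463378906, 235.5074005126953) [0.4567 0.1108 0.004 ]
ring scene [361.1205 211.6506] [353 206  17  12  83] [0.4554 0.1149 0.004 ] rect ((361.0, 211.5), (11.0, 16.0), 90.0)
tealpad top [342.5947 162.875 ] [333 155  20  17 264] [ 0.6663 -0.0647  0.01  ] rect ((342.5, 163.0), (16.0, 19.0), 90.0)
neck top [423.7736 199.9937] [415 189  19  23 159] [ 0.5538 -0.28    0.05  ] rect ((423.73553466796875, 200.16627502441406), (6.39157247543335, 24.989604949951172), 35.21759033203125)
[array([416.3773, 210.2715]), array([430.9772, 189.9836])]
neck scene [279.6486 149.5   ] [272 146  17   8  74] [ 0.5511 -0.2763  0.05  ] rect ((279.6499938964844, 149.55001831054688), (16.760072708129883, 4.427188873291016), 18.434946060180664)
tri (array([ 0.5522, -0.2787,  0.0498]), [np.float64(0.002072416920863142), np.float64(0.00207241692086308)])
knob top [433.4091 185.3068] [427 180  13  12  88] [ 0.5899 -0.3013  0.07  ] rect ((433.0882263183594, 184.8529052734375), (11.3189058303833, 8.917926788330078), 30.963756561279297)
rest top [418.9878 202.7319] [398 177  45  53 817] [ 0.5558 -0.2814  0.    ] rect ((420.576904296875, 202.38461303710938), (21.35595703125, 53.805912017822266), 33.690067291259766)
```

View pics/topc.png

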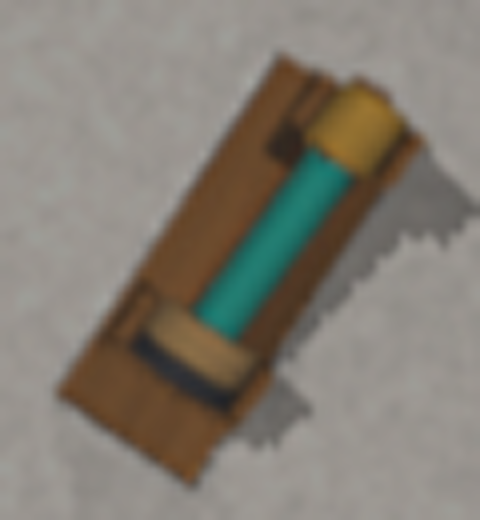

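The crop shows the dauber's head at the lower left and its knob at the upper right, with the axis nearly radial to the robot. The triangulated neck centre is (0.552, -0.279, 0.050), which matches the given height. First I'll raise the arm and swing it over.

```bash
cat >> h.py <<'E'
from scipy.spatial.transform import Rotation as Rr
def pose():
    s=env.read_state(); return s,np.array(s["tcp_pos"]),Rr.from_quat(s["tool_rot"])
def plan(pos,yaz,tilt):
    """yaz: azimuth of tool y (deg); tilt: deg about tool y of z from straight down towards tool x"""
    s,p,R=pose(); y=np.radians(yaz)
    B=np.array([[-np.sin(y),np.cos(y),0],[np.cos(y),np.sin(y),0],[0,0,-1]]).T
    G=Rr.from_matrix(B)*Rr.from_euler('y',tilt,degrees=True)
    r=(R.inv()*G).as_rotvec()/(2*np.pi); d=R.inv().apply(np.array(pos)-p)/.25
    print("t",s["time_s"],"tcp",p,"q",np.array(s["joints"]),"gap",s["finger_gap"],"F",np.array(s["ft_force"]))
    print("world err",np.array(pos)-p,"total shift units(now-axes)",d,"rows",np.linalg.norm(d)/.1668,"| turn units",r,"rows",np.linalg.norm(r)/.0198)
    dn=G.inv().apply(np.array(pos)-p)/.25; print("shift in final axes",dn)
E
python3 - <<'E'
from h import *
a=onz("top",(416.4,210.3),.038);b=onz("top",(431,190),.062);print("top axis",a,b,np.degrees(np.arctan2(b[1]-a[1],b[0]-a[0])))
print("rest az", np.degrees(np.arctan2(*(onz("top",(420,198),0)-onz("top",(420-50*np.sin(.588),198+50*np.cos(.588)),0))[1::-1])))
print(onz("top",(209,138),.0), onz("top",(60,345),.05))
plan((.552,-.279,.25),59,0)
E
```

```text
top axis [ 0.5274 -0.2625  0.038 ] [ 0.5789 -0.2969  0.062 ] -33.75646875699555
rest az -34.489407640431324
[0.7383 0.3244 0.    ] [0.1718 0.64   0.05  ]
t 0.1 tcp [0.1502 0.6062 0.1928] q [-1.3962  0.4118 -0.0127  1.597   0.0056  1.1343 -0.0822] gap 1.0010383183549847 F [ 0.1504  0.2669 -0.3576]
world err [ 0.4018 -0.8852  0.0572] total shift units(now-axes) [-2.4114 -3.0507 -0.2244] rows 23.35210022420353 | turn units [-0.0002  0.0001  0.0475] rows 2.3973029870292866
shift in final axes [-3.2012 -2.2072 -0.229 ]
```

Emit:
{"name": "drive_tool", "arguments": {
  "targets": [
    {"z": -0.16},
    {"z": -0.16},
    {"z": -0.16}
  ],
  "jaw": -1
}}

```text
schema error: expected keys x, y, z, ax, ay, az
```

Emit:
{"name": "drive_tool", "arguments": {
  "targets": [
    {"x": 0,"y": 0,"z": -0.16,"ax": 0,"ay": 0,"az": 0},
    {"x": 0,"y": 0,"z": -0.16,"ax": 0,"ay": 0,"az": 0},
    {"x": 0,"y": 0,"z": -0.16,"ax": 0,"ay": 0,"az": 0},
    {"x": -0.13,"y": -0.09,"z": 0,"ax": 0,"ay": 0,"az": 0},
    {"x": -0.13,"y": -0.09,"z": 0,"ax": 0,"ay": 0,"az": 0},
    {"x": -0.13,"y": -0.09,"z": 0,"ax": 0,"ay": 0,"az": 0},
    {"x": -0.13,"y": -0.09,"z": 0,"ax": 0,"ay": 0,"az": 0},
    {"x": -0.13,"y": -0.09,"z": 0,"ax": 0,"ay": 0,"az": 0},
    {"x": -0.13,"y": -0.09,"z": 0,"ax": 0,"ay": 0,"az": 0},
    {"x": -0.13,"y": -0.09,"z": 0,"ax": 0,"ay": 0,"az": 0},
    {"x": -0.13,"y": -0.09,"z": 0,"ax": 0,"ay": 0,"az": 0},
    {"x": -0.13,"y": -0.09,"z": 0,"ax": 0,"ay": 0,"az": 0}
  ],
  "jaw": -1
}}

```text
time_s: 1.1
tcp_pos: [0.3863, 0.3379, 0.3134]
tool_rot: [0.121, 0.993, -0.0, -0.0]
ft_force: [0.1, 0.8, 0.4]
finger_gap: 1.004
grip_force: 0.0
```

```bash
python3 -c "
from h import *
plan((.535,-.265,.25),56,0)"
```

```text
t 1.1 tcp [0.3863 0.3379 0.3134] q [-0.9785  0.1302  0.1879  1.6929 -0.0252  1.3211  0.5421] gap 1.004196976735528 F [0.1102 0.7931 0.4239]
world err [ 0.1487 -0.6029 -0.0634] total shift units(now-axes) [-1.1571 -2.1979  0.2535] rows 14.968809092104236 | turn units [-0.     -0.      0.0558] rows 2.8184240665284124
shift in final axes [-1.8416 -1.6668  0.2535]
```

Emit:
{"name": "drive_tool", "arguments": {
  "targets": [
    {"x": -0.075,"y": -0.145,"z": 0,"ax": 0,"ay": 0,"az": 0},
    {"x": -0.075,"y": -0.145,"z": 0,"ax": 0,"ay": 0,"az": 0},
    {"x": -0.075,"y": -0.145,"z": 0,"ax": 0,"ay": 0,"az": 0},
    {"x": -0.075,"y": -0.145,"z": 0,"ax": 0,"ay": 0,"az": 0},
    {"x": -0.075,"y": -0.145,"z": 0,"ax": 0,"ay": 0,"az": 0},
    {"x": -0.075,"y": -0.145,"z": 0,"ax": 0,"ay": 0,"az": 0},
    {"x": -0.075,"y": -0.145,"z": 0,"ax": 0,"ay": 0,"az": 0},
    {"x": -0.075,"y": -0.145,"z": 0,"ax": 0,"ay": 0,"az": 0},
    {"x": -0.075,"y": -0.145,"z": 0,"ax": 0,"ay": 0,"az": 0},
    {"x": -0.075,"y": -0.145,"z": 0,"ax": 0,"ay": 0,"az": 0},
    {"x": -0.075,"y": -0.145,"z": 0,"ax": 0,"ay": 0,"az": 0},
    {"x": -0.075,"y": -0.145,"z": 0,"ax": 0,"ay": 0,"az": 0}
  ]
}}

```text
time_s: 2.1
tcp_pos: [0.4992, -0.1385, 0.3136]
tool_rot: [0.121, 0.993, 0.0, 0.0]
ft_force: [1.6, 0.7, 1.4]
finger_gap: 1.002
grip_force: 0.0
```

Emit:
{"name": "drive_tool", "arguments": {
  "targets": [
    {"x": -0.065,"y": -0.115,"z": 0.06,"ax": 0,"ay": 0,"az": 0},
    {"x": -0.065,"y": -0.115,"z": 0.06,"ax": 0,"ay": 0,"az": 0},
    {"x": -0.065,"y": -0.115,"z": 0.06,"ax": 0,"ay": 0,"az": 0},
    {"x": -0.065,"y": -0.115,"z": 0.06,"ax": 0,"ay": 0,"az": 0},
    {"x": 0,"y": 0,"z": 0,"ax": 0,"ay": 0,"az": 0.0186},
    {"x": 0,"y": 0,"z": 0,"ax": 0,"ay": 0,"az": 0.0186},
    {"x": 0,"y": 0,"z": 0,"ax": 0,"ay": 0,"az": 0.0186},
    {"x": 0,"y": 0,"z": 0,"ax": 0,"ay": 0,"az": 0}
  ]
}}

```text
time_s: 2.77
tcp_pos: [0.5344, -0.264, 0.2527]
tool_rot: [0.295, 0.955, -0.0, -0.001]
ft_force: [-0.1, 0.2, -0.3]
finger_gap: 0.999
grip_force: 0.0
```

```bash
python3 -c "
from h import *
i=cams.camera_info('wrist');im=cams.camera('wrist');cv2.imwrite('pics/w1.png',im);print(i)
import pickle;pickle.dump(i,open('w1.pkl','wb'))
plan((.552,-.279,.15),56,10)"
```

```text
{'mtx': array([[309.7069,   0.    , 316.9693],
       [  0.    , 309.7069, 204.0198],
       [  0.    ,   0.    ,   1.    ]]), 'pose': array([[ 0.5647,  0.7814,  0.2655,  0.4661],
       [ 0.8253, -0.5344, -0.1826, -0.2171],
       [-0.0008,  0.3222, -0.9467,  0.4335],
       [ 0.    ,  0.    ,  0.    ,  1.    ]])}
t 2.8167 tcp [ 0.5346 -0.2637  0.2529] q [-0.1946  0.3832  0.7852  1.6261 -0.2814  1.2509  1.6231] gap 1.005659048826102 F [ 0.1747 -0.0444  0.0428]
world err [ 0.0174 -0.0153 -0.1029] total shift units(now-axes) [-0.0923 -0.0115  0.4117] rows 2.5303110839121707 | turn units [-0.0001  0.0276  0.0003] rows 1.395507932339229
shift in final axes [-0.1621 -0.0117  0.3895]
```

View pics/w1.png

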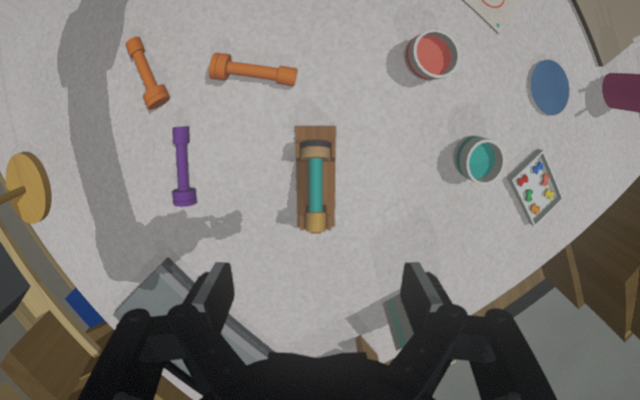

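The wrist view shows the dauber nearly vertical in the picture at column 316, midway between the fingers. It also shows the coral pad (433,55), teal pad (482,160) and saucer (550,88). I'll refine the positions from this view.

```bash
cat >> h.py <<'E'
def wz(i,p,z):
    K=i["mtx"];P=np.array(i["pose"]);v=np.array([(p[0]-K[0,2])/K[0,0],(p[1]-K[1,2])/K[1,1]]);t=np.linalg.norm(v)
    d=P[:3,:3]@np.r_[v/t*np.sin(t),np.cos(t)];return P[:3,3]+d*(z-P[2,3])/d[2]
E
python3 - <<'E'
from h import *
import pickle
i=pickle.load(open('w1.pkl','rb'));I=cv2.imread('pics/w1.png')
for nm,z,a in(("saucer",.008,(100,125,90,40,(520,50,580,120))),("coral",.01,(172,12,110,90,(400,25,460,85))),("teal",.01,(80,98,90,40,(450,130,510,190))),("neck",.05,(80,98,60,30,(295,130,340,230)))):
    c,st,p=mask(I,*a);print(nm,c,st,wz(i,c,z))
v=cv2.fitLine(p.astype(np.float32),cv2.DIST_L2,0,.01,.01).ravel();t=(p-v[2:])@v[:2]
e=[v[2:]+v[:2]*t.min(),v[2:]+v[:2]*t.max()];e.sort(key=lambda q:q[1])
A=wz(i,e[0],.038);B=wz(i,e[1],.062);print(e,A,B,np.degrees(np.arctan2(*(B-A)[1::-1])),np.linalg.norm(B-A))
E
```

```text
saucer [549.5052  86.9302] [ 532   61   36   53 1534] [0.6335 0.1316 0.008 ]
coral [433.556   54.1871] [417  35  34  39 973] [ 0.4946 -0.0401  0.01  ]
teal [481.6662 160.3809] [470 143  25  35 659] [ 0.6688 -0.0513  0.01  ]
neck [315.0839 184.808 ] [309 158  14  54 703] [ 0.5508 -0.2784  0.05  ]
[array([314.9464, 157.9798]), array([315.2183, 211.0296])] [ 0.5237 -0.26    0.038 ] [ 0.5769 -0.2959  0.062 ] -34.02558079822728 0.0685122433488223
```

Emit:
{"name": "drive_tool", "arguments": {
  "targets": [
    {"x": 0,"y": 0,"z": 0,"ax": 0,"ay": 0.0138,"az": 0},
    {"x": 0,"y": 0,"z": 0,"ax": 0,"ay": 0.0138,"az": 0},
    {"x": -0.057,"y": -0.0035,"z": 0.1,"ax": 0,"ay": 0,"az": 0},
    {"x": -0.057,"y": -0.0035,"z": 0.1,"ax": 0,"ay": 0,"az": 0},
    {"x": -0.057,"y": -0.0035,"z": 0.1,"ax": 0,"ay": 0,"az": 0},
    {"x": -0.057,"y": -0.0035,"z": 0.1,"ax": 0,"ay": 0,"az": 0},
    {"x": 0,"y": 0,"z": 0.08,"ax": 0,"ay": 0,"az": 0},
    {"x": 0,"y": 0,"z": 0.04,"ax": 0,"ay": 0,"az": 0},
    {"x": 0,"y": 0,"z": 0,"ax": 0,"ay": 0,"az": 0},
    {"x": 0,"y": 0,"z": 0,"ax": 0,"ay": 0,"az": 0}
  ]
}}

```text
time_s: 3.65
tcp_pos: [0.5608, -0.2853, 0.1162]
tool_rot: [0.29, 0.953, 0.025, -0.083]
ft_force: [-0.3, -0.2, 1.2]
finger_gap: 1.001
grip_force: 0.0
```

```bash
python3 -c "
from h import *
plan((.548,-.277,.0316),56,10)"
```

```text
t 3.65 tcp [ 0.5608 -0.2853  0.1162] q [-0.0147  0.6877  0.6905  1.5254 -0.4374  1.2705  1.7473] gap 1.0008413615117913 F [-0.2689 -0.2249  1.1602]
world err [-0.0128  0.0083 -0.0846] total shift units(now-axes) [ 0.0018 -0.001   0.3437] rows 2.0604679371360572 | turn units [0.     0.0002 0.0003] rows 0.01821985831902687
shift in final axes [ 0.0015 -0.001   0.3437]
```

Emit:
{"name": "drive_tool", "arguments": {
  "targets": [
    {"x": 0,"y": 0,"z": 0.07,"ax": 0,"ay": 0,"az": 0},
    {"x": 0,"y": 0,"z": 0.07,"ax": 0,"ay": 0,"az": 0},
    {"x": 0,"y": 0,"z": 0.06,"ax": 0,"ay": 0,"az": 0},
    {"x": 0,"y": 0,"z": 0.05,"ax": 0,"ay": 0,"az": 0},
    {"x": 0,"y": 0,"z": 0.04,"ax": 0,"ay": 0,"az": 0},
    {"x": 0,"y": 0,"z": 0.03,"ax": 0,"ay": 0,"az": 0},
    {"x": 0,"y": 0,"z": 0.02,"ax": 0,"ay": 0,"az": 0},
    {"x": 0,"y": 0,"z": 0,"ax": 0,"ay": 0,"az": 0},
    {"x": 0,"y": 0,"z": 0,"ax": 0,"ay": 0,"az": 0}
  ]
}}

```text
time_s: 4.4
tcp_pos: [0.5489, -0.2776, 0.0322]
tool_rot: [0.291, 0.953, 0.025, -0.083]
ft_force: [-0.5, -0.3, 0.4]
finger_gap: 0.999
grip_force: 0.0
```

Emit:
{"name": "drive_tool", "arguments": {
  "targets": [
    {"x": 0,"y": 0,"z": 0,"ax": 0,"ay": 0,"az": 0},
    {"x": 0,"y": 0,"z": 0,"ax": 0,"ay": 0,"az": 0},
    {"x": 0,"y": 0,"z": 0,"ax": 0,"ay": 0,"az": 0},
    {"x": 0,"y": 0,"z": 0,"ax": 0,"ay": 0,"az": 0},
    {"x": 0,"y": 0,"z": 0,"ax": 0,"ay": 0,"az": 0},
    {"x": 0,"y": 0,"z": 0,"ax": 0,"ay": 0,"az": 0},
    {"x": 0,"y": 0,"z": 0,"ax": 0,"ay": 0,"az": 0},
    {"x": 0,"y": 0,"z": 0,"ax": 0,"ay": 0,"az": 0},
    {"x": 0,"y": 0,"z": 0,"ax": 0,"ay": 0,"az": 0},
    {"x": 0,"y": 0,"z": 0,"ax": 0,"ay": 0,"az": 0}
  ],
  "jaw": 1
}}

```text
time_s: 5.23
tcp_pos: [0.5486, -0.2773, 0.0319]
tool_rot: [0.291, 0.953, 0.025, -0.083]
ft_force: [-0.6, 0.4, -0.3]
finger_gap: 0.001
grip_force: 0.0
```

```bash
python3 -c "
from h import *
i=cams.camera_info('wrist');im=cams.camera('wrist');cv2.imwrite('pics/w2.png',im)
plan((.548,-.277,.0316),56,10)"
```

```text
t 5.2833 tcp [ 0.5486 -0.2774  0.0319] q [-0.0031  0.7567  0.6466  1.6252 -0.4901  1.1128  1.7879] gap -0.0013931666665347637 F [-0.3588  0.5597 -0.0037]
world err [-0.0006  0.0004 -0.0003] total shift units(now-axes) [ 0.0026 -0.0002  0.0015] rows 0.017749272507317657 | turn units [-0.      0.0002  0.    ] rows 0.008520890892923624
shift in final axes [ 0.0026 -0.0002  0.0015]
```

View pics/w2.png

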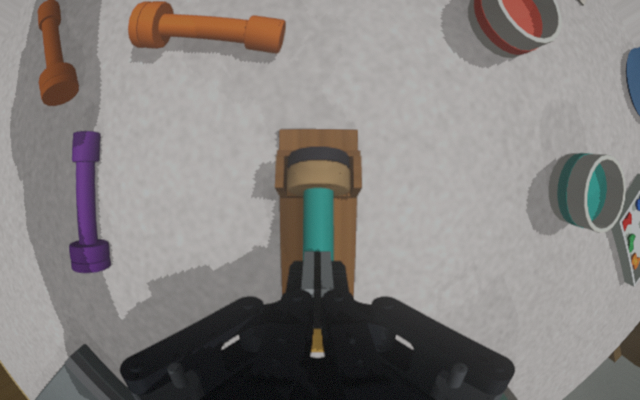

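The fingers shut fully on nothing (gap 0): the dauber still lies in the rest, and the fingertips show at (317,255), seemingly in front of the neck. I'll check where the TCP should project.

```bash
cat >> h.py <<'E'
def wproj(i,X):
    P=np.linalg.inv(i["pose"]);c=P[:3,:3]@X+P[:3,3];r=np.hypot(c[0],c[1]);t=np.arctan2(r,c[2]);K=i["mtx"]
    return K[:2,2]+K[0,0]*t*c[:2]/r
E
python3 - <<'E'
from h import *
s,p,R=pose();i=cams.camera_info('wrist');z=R.as_matrix()[:,2];u=np.array([.829,-.559,0])
a=np.array([.829*.94,-.559*.94,.342]);n=np.array([.5505,-.2785,.05])
print("cam",np.array(i["pose"])[:3,3],"tcp px",wproj(i,p),"grasp px",wproj(i,p-.0187*z),"54 behind",wproj(i,p-.0727*z))
for k in(0,.022,.056,.09,.115):print("dauber",k,wproj(i,n+(k-.056)*a))
T=cams.camera('top');S=cams.camera('scene')
print(proj("top",p),proj("scene",p),proj("scene",n))
def c(I,b,f):return cv2.resize(I[b[1]:b[3],b[0]:b[2]],None,fx=f,fy=f,interpolation=cv2.INTER_CUBIC)
cv2.imwrite("pics/c3.png",cv2.hconcat([c(T,(390,160,450,235),6),c(S,(250,105,320,180),6)]))
E
```

```text
cam [ 0.5066 -0.249   0.2242] tcp px [316.9617 235.4917] grasp px [316.9699 248.7859] 54 behind [317.005  305.1102]
dauber 0 [317.0647 156.1186]
dauber 0.022 [317.1007 190.4522]
dauber 0.056 [317.1575 247.0064]
dauber 0.09 [317.2121 304.6917]
dauber 0.115 [317.2487 345.5799]
[420.9151 203.1269] [280.5013 153.0628] [279.5316 149.1498]
```

View pics/c3.png

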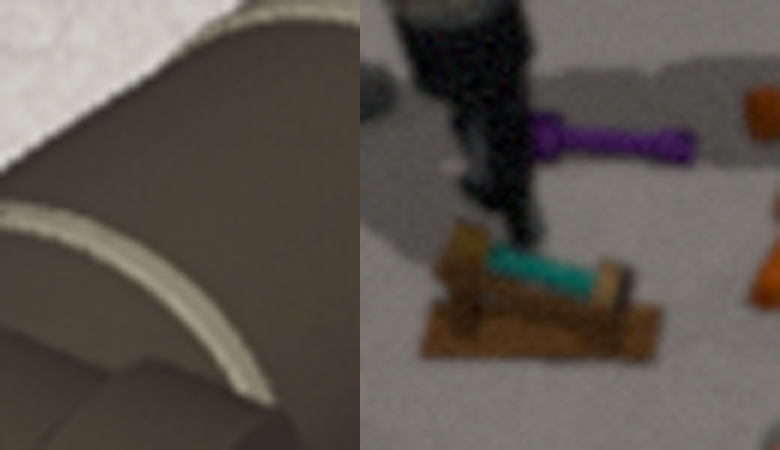

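```bash
python3 - <<'E'
from h import *
s,p,R=pose();i=cams.camera_info('wrist');M=R.as_matrix()
for k in(0,.01,.02,.03,.04,.05):
    q=p-k*M[:,2];print(k,q[2],wproj(i,q),wproj(i,q+.011*M[:,0]),wproj(i,q-.011*M[:,0]),"scene",proj("scene",q),proj("scene",q+.011*M[:,0]))
W=cv2.imread("pics/w2.png")[225:315,270:365]
S=cams.camera('scene')[125:165,255:305]
cv2.imwrite("pics/c4.png",cv2.hconcat([cv2.resize(W,(400,380),interpolation=cv2.INTER_CUBIC),cv2.resize(S,(400,380),interpolation=cv2.INTER_CUBIC)]))
E
```

```text
0 0.03184775163598169 [316.976  235.5051] [316.9627 219.5899] [316.9887 250.7026] scene [280.4974 153.0654] [283.3291 152.7108]
0.01 0.041697732142153984 [316.9802 242.3211] [316.9664 225.7839] [316.9934 258.0417] scene [279.8361 150.9369] [282.6789 150.5782]
0.02 0.05154771264832627 [316.9848 249.8144] [316.9704 232.6258] [316.9985 266.0709] scene [279.1692 148.7903] [282.0233 148.4275]
0.03 0.061397693154498556 [316.99   258.0812] [316.9749 240.2148] [317.0042 274.8799] scene [278.4967 146.6255] [281.362  146.2585]
0.04 0.07124767366067085 [316.9956 267.2338] [316.9799 248.6698] [317.0104 284.5716] scene [277.8184 144.4422] [280.6952 144.071 ]
0.05 0.08109765416684314 [317.0019 277.4039] [316.9855 258.1328] [317.0173 295.2636] scene [277.1342 142.2402] [280.0225 141.8648]
```

View pics/c4.png

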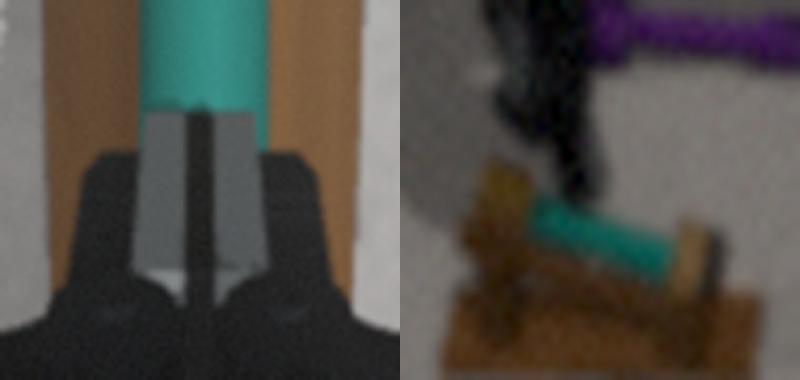

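Both views put the real fingertips 35–42 mm behind the reported TCP: wrist row 251 is the near pad edge, and the scene shows the tip at (277,145.5). The wrist camera's pose itself agrees with the other cameras, so the tool-length offset is what's wrong. I'll open, go about 38 mm further along the tool, then grip.

Emit:
{"name": "drive_tool", "arguments": {
  "targets": [
    {"x": 0,"y": 0,"z": 0,"ax": 0,"ay": 0,"az": 0},
    {"x": 0,"y": 0,"z": 0,"ax": 0,"ay": 0,"az": 0},
    {"x": 0,"y": 0,"z": 0,"ax": 0,"ay": 0,"az": 0},
    {"x": 0,"y": 0,"z": 0,"ax": 0,"ay": 0,"az": 0},
    {"x": 0,"y": 0,"z": 0,"ax": 0,"ay": 0,"az": 0},
    {"x": 0,"y": 0,"z": 0,"ax": 0,"ay": 0,"az": 0},
    {"x": 0,"y": 0,"z": 0,"ax": 0,"ay": 0,"az": 0},
    {"x": 0,"y": 0,"z": 0,"ax": 0,"ay": 0,"az": 0}
  ],
  "jaw": -1
}}

```text
time_s: 6.1
tcp_pos: [0.5486, -0.2774, 0.0319]
tool_rot: [0.291, 0.953, 0.025, -0.083]
ft_force: [0.2, 0.8, 0.6]
finger_gap: 0.999
grip_force: 0.0
```

Emit:
{"name": "drive_tool", "arguments": {
  "targets": [
    {"x": 0,"y": 0,"z": 0.015,"ax": 0,"ay": 0,"az": 0},
    {"x": 0,"y": 0,"z": 0.015,"ax": 0,"ay": 0,"az": 0},
    {"x": 0,"y": 0,"z": 0.015,"ax": 0,"ay": 0,"az": 0},
    {"x": 0,"y": 0,"z": 0.015,"ax": 0,"ay": 0,"az": 0},
    {"x": 0,"y": 0,"z": 0.015,"ax": 0,"ay": 0,"az": 0},
    {"x": 0,"y": 0,"z": 0.015,"ax": 0,"ay": 0,"az": 0},
    {"x": 0,"y": 0,"z": 0,"ax": 0,"ay": 0,"az": 0}
  ]
}}

```text
time_s: 6.68
tcp_pos: [0.5448, -0.2748, 0.0088]
tool_rot: [0.291, 0.953, 0.025, -0.083]
ft_force: [-0.1, 0.7, 1.1]
finger_gap: 0.998
grip_force: 0.0
```

Emit:
{"name": "drive_tool", "arguments": {
  "targets": [
    {"x": 0,"y": 0,"z": 0.01,"ax": 0,"ay": 0,"az": 0},
    {"x": 0,"y": 0,"z": 0.01,"ax": 0,"ay": 0,"az": 0},
    {"x": 0,"y": 0,"z": 0.01,"ax": 0,"ay": 0,"az": 0},
    {"x": 0,"y": 0,"z": 0,"ax": 0,"ay": 0,"az": 0}
  ]
}}

```text
time_s: 7.02
tcp_pos: [0.544, -0.2742, 0.0018]
tool_rot: [0.291, 0.953, 0.025, -0.083]
ft_force: [0.1, 0.5, 0.0]
finger_gap: 0.998
grip_force: 0.0
```

Emit:
{"name": "drive_tool", "arguments": {
  "targets": [
    {"x": 0,"y": 0,"z": 0.01,"ax": 0,"ay": 0,"az": 0},
    {"x": 0,"y": 0,"z": 0.008,"ax": 0,"ay": 0,"az": 0},
    {"x": 0,"y": 0,"z": 0,"ax": 0,"ay": 0,"az": 0}
  ]
}}

```text
time_s: 7.27
tcp_pos: [0.5434, -0.2739, -0.0025]
tool_rot: [0.291, 0.953, 0.025, -0.083]
ft_force: [-0.5, 0.4, 0.1]
finger_gap: 0.999
grip_force: 0.0
```

Emit:
{"name": "drive_tool", "arguments": {
  "targets": [
    {"x": 0,"y": 0,"z": 0,"ax": 0,"ay": 0,"az": 0},
    {"x": 0,"y": 0,"z": 0,"ax": 0,"ay": 0,"az": 0},
    {"x": 0,"y": 0,"z": 0,"ax": 0,"ay": 0,"az": 0},
    {"x": 0,"y": 0,"z": 0,"ax": 0,"ay": 0,"az": 0},
    {"x": 0,"y": 0,"z": 0,"ax": 0,"ay": 0,"az": 0},
    {"x": 0,"y": 0,"z": 0,"ax": 0,"ay": 0,"az": 0},
    {"x": 0,"y": 0,"z": 0,"ax": 0,"ay": 0,"az": 0},
    {"x": 0,"y": 0,"z": 0,"ax": 0,"ay": 0,"az": 0},
    {"x": 0,"y": 0,"z": 0,"ax": 0,"ay": 0,"az": 0}
  ],
  "jaw": 1
}}

```text
time_s: 8.02
tcp_pos: [0.5438, -0.274, -0.0019]
tool_rot: [0.291, 0.953, 0.025, -0.083]
ft_force: [-0.6, 0.6, 2.5]
finger_gap: 0.187
grip_force: 58.4
```

Gripped: the gap is about 16 mm at 58 N. Lift straight up.

Emit:
{"name": "drive_tool", "arguments": {
  "targets": [
    {"x": 0.0035,"y": 0,"z": -0.02,"ax": 0,"ay": 0,"az": 0},
    {"x": 0.007,"y": 0,"z": -0.04,"ax": 0,"ay": 0,"az": 0},
    {"x": 0.0104,"y": 0,"z": -0.06,"ax": 0,"ay": 0,"az": 0},
    {"x": 0.0104,"y": 0,"z": -0.06,"ax": 0,"ay": 0,"az": 0},
    {"x": 0.0104,"y": 0,"z": -0.06,"ax": 0,"ay": 0,"az": 0},
    {"x": 0.0139,"y": 0,"z": -0.08,"ax": 0,"ay": 0,"az": 0},
    {"x": 0.0139,"y": 0,"z": -0.08,"ax": 0,"ay": 0,"az": 0},
    {"x": 0.0139,"y": 0,"z": -0.08,"ax": 0,"ay": 0,"az": 0},
    {"x": 0.0139,"y": 0,"z": -0.08,"ax": 0,"ay": 0,"az": 0},
    {"x": 0,"y": 0,"z": 0,"ax": 0,"ay": 0,"az": 0}
  ]
}}

```text
time_s: 8.85
tcp_pos: [0.5457, -0.2759, 0.1458]
tool_rot: [0.291, 0.953, 0.025, -0.079]
ft_force: [0.7, -2.1, -0.8]
finger_gap: 0.193
grip_force: 58.5
```

```bash
cat >> h.py <<'E'
# dauber in tool frame from the grasp in the rest
_R0=Rr.from_quat([.291,.953,.025,-.083]);_a=np.array([.829*.94,-.559*.94,.342]);_n=np.array([.5505,-.2785,.05])
A_T=_R0.inv().apply(_a);F_T=_R0.inv().apply(_n-.056*_a-np.array([.5438,-.274,-.0019]))
def dauber():
    s,p,R=pose();return p+R.apply(F_T),R.apply(A_T)
E
python3 - <<'E'
from h import *
print(A_T,F_T,dauber()); plan((.45,-.1,.2),56,-60)
im=cams.camera('wrist');cv2.imwrite('pics/w5.png',im)
E
```

```text
[-0.8667 -0.0008 -0.4992] [ 0.0495  0.     -0.0246] (array([ 0.5086, -0.2508,  0.1782]), array([ 0.7761, -0.5255,  0.349 ]))
t 8.85 tcp [ 0.5457 -0.2759  0.1458] q [-0.0466  0.6257  0.7136  1.5563 -0.4109  1.2892  1.7321] gap 0.19298231640905555 F [ 0.6894 -2.0644 -0.8135]
world err [-0.0957  0.1759  0.0542] total shift units(now-axes) [ 0.737   0.3691 -0.0959] rows 4.975080407247729 | turn units [ 0.0002 -0.1931 -0.0002] rows 9.752421865656677
shift in final axes [ 0.1676  0.3691 -0.7241]
```

View pics/w5.png

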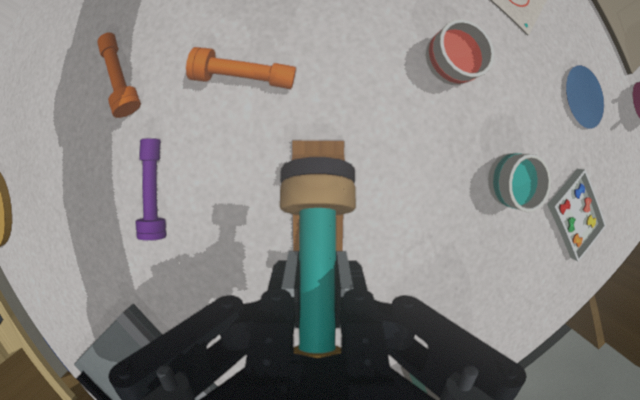

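The dauber is held cleanly clear of the rest: head at (318,185), neck down to (318,350). Now I'll pitch it upright.

Emit:
{"name": "drive_tool", "arguments": {
  "targets": [
    {"x": 0,"y": 0,"z": 0,"ax": 0,"ay": -0.0193,"az": 0},
    {"x": 0,"y": 0,"z": 0,"ax": 0,"ay": -0.0193,"az": 0},
    {"x": 0,"y": 0,"z": 0,"ax": 0,"ay": -0.0193,"az": 0},
    {"x": 0,"y": 0,"z": 0,"ax": 0,"ay": -0.0193,"az": 0},
    {"x": 0,"y": 0,"z": 0,"ax": 0,"ay": -0.0193,"az": 0},
    {"x": 0,"y": 0,"z": 0,"ax": 0,"ay": -0.0193,"az": 0},
    {"x": 0,"y": 0,"z": 0,"ax": 0,"ay": -0.0193,"az": 0},
    {"x": 0,"y": 0,"z": 0,"ax": 0,"ay": -0.0193,"az": 0},
    {"x": 0,"y": 0,"z": 0,"ax": 0,"ay": -0.0193,"az": 0},
    {"x": 0,"y": 0,"z": 0,"ax": 0,"ay": -0.0193,"az": 0},
    {"x": 0,"y": 0,"z": 0,"ax": 0,"ay": 0,"az": 0}
  ]
}}

```text
time_s: 9.82
tcp_pos: [0.5534, -0.2583, 0.1722]
tool_rot: [0.272, 0.906, -0.09, 0.312]
ft_force: [0.6, 0.0, -1.8]
finger_gap: 0.19
grip_force: 58.6
```

```bash
cat >> h.py <<'E'
def tcp_for(face,yaz,tilt):
    y=np.radians(yaz);B=np.array([[-np.sin(y),np.cos(y),0],[np.cos(y),np.sin(y),0],[0,0,-1]]).T
    return np.array(face)-(Rr.from_matrix(B)*Rr.from_euler('y',tilt,degrees=True)).apply(F_T)
E
python3 - <<'E'
from h import *
print(dauber()); plan(tcp_for((.635,.134,.10),95,-60),95,-60)
s,p,R=pose();print(R.as_matrix())
E
```

```text
(array([ 0.5082, -0.2285,  0.1611]), array([ 0.3116, -0.2129,  0.9262]))
t 9.8167 tcp [ 0.5534 -0.2583  0.1722] q [-0.8512  0.275   1.2766  2.3237 -0.9565  0.1374  2.2271] gap 0.19037522925100178 F [ 0.5525  0.036  -1.8112]
world err [ 0.1274  0.3963 -0.0415] total shift units(now-axes) [ 0.4587  1.6039 -0.1329] rows 10.033054969707335 | turn units [-0.08   -0.0587 -0.071 ] rows 6.16255065737412
shift in final axes [-0.1791  1.5348  0.6425]
[[-0.6575  0.5486  0.5165]
 [ 0.4364  0.836  -0.3326]
 [-0.6143  0.0067 -0.7891]]
```

q6 has hit its lower limit, so this wrist branch can't pitch outward far enough. I'll untilt, carry the dauber over to the saucer with the tool down, and then tilt sideways to the right, where joint 5 has room.

Emit:
{"name": "drive_tool", "arguments": {
  "targets": [
    {"x": 0,"y": 0.04,"z": 0,"ax": 0,"ay": 0.0176,"az": 0},
    {"x": 0,"y": 0.06,"z": 0,"ax": 0,"ay": 0.0176,"az": 0},
    {"x": 0,"y": 0.08,"z": 0,"ax": 0,"ay": 0.0176,"az": 0},
    {"x": 0,"y": 0.08,"z": 0,"ax": 0,"ay": 0.0176,"az": 0},
    {"x": 0,"y": 0.08,"z": 0,"ax": 0,"ay": 0.0176,"az": 0},
    {"x": 0,"y": 0.08,"z": 0,"ax": 0,"ay": 0.0176,"az": 0},
    {"x": 0,"y": 0.08,"z": 0,"ax": 0,"ay": 0,"az": 0},
    {"x": 0,"y": 0.08,"z": 0,"ax": 0,"ay": 0,"az": 0},
    {"x": 0,"y": 0,"z": 0,"ax": 0,"ay": 0,"az": 0}
  ]
}}

```text
time_s: 10.57
tcp_pos: [0.6321, -0.1449, 0.1692]
tool_rot: [0.287, 0.958, -0.004, 0.029]
ft_force: [0.4, 0.9, -1.1]
finger_gap: 0.195
grip_force: 58.8
```

```bash
python3 - <<'E'
from h import *
print(dauber()); plan((.60,.16,.22),40,0)
s,p,R=pose();print(R.as_matrix()); print(tcp_for((.635,.134,.10),40,-60))
E
```

```text
(array([ 0.5895, -0.1172,  0.1909]), array([ 0.6959, -0.4647,  0.5478]))
t 10.5667 tcp [ 0.6321 -0.1449  0.1692] q [-0.6035  0.7306  1.2233  1.672  -0.74    1.2106  1.7684] gap 0.19496828496837504 F [ 0.3905  0.8592 -1.12  ]
world err [-0.0321  0.3049  0.0508] total shift units(now-axes) [ 0.7648  0.9509 -0.2379] rows 7.453381441693856 | turn units [0.0029 0.0088 0.0463] rows 2.384661094689751
shift in final axes [ 1.0169  0.6858 -0.2031]
[[-0.834   0.5492  0.0531]
 [ 0.5488  0.8357 -0.0232]
 [-0.0571  0.0098 -0.9983]]
[0.6646 0.0987 0.1306]
```

Emit:
{"name": "drive_tool", "arguments": {
  "targets": [
    {"x": 0.085,"y": 0.105,"z": -0.026,"ax": 0,"ay": 0,"az": 0},
    {"x": 0.085,"y": 0.105,"z": -0.026,"ax": 0,"ay": 0,"az": 0},
    {"x": 0.085,"y": 0.105,"z": -0.026,"ax": 0,"ay": 0,"az": 0},
    {"x": 0.085,"y": 0.105,"z": -0.026,"ax": 0,"ay": 0,"az": 0},
    {"x": 0.085,"y": 0.105,"z": -0.026,"ax": 0,"ay": 0,"az": 0},
    {"x": 0.085,"y": 0.105,"z": -0.026,"ax": 0,"ay": 0,"az": 0},
    {"x": 0.085,"y": 0.105,"z": -0.026,"ax": 0,"ay": 0,"az": 0},
    {"x": 0.085,"y": 0.105,"z": -0.026,"ax": 0,"ay": 0,"az": 0},
    {"x": 0.085,"y": 0.105,"z": -0.026,"ax": 0.001,"ay": 0.003,"az": 0.0154},
    {"x": 0,"y": 0,"z": 0,"ax": 0.001,"ay": 0.003,"az": 0.0154},
    {"x": 0,"y": 0,"z": 0,"ax": 0.001,"ay": 0.003,"az": 0.0154},
    {"x": 0,"y": 0,"z": 0,"ax": 0,"ay": 0,"az": 0}
  ]
}}

```text
time_s: 11.57
tcp_pos: [0.5976, 0.1553, 0.2196]
tool_rot: [0.426, 0.905, -0.002, 0.0]
ft_force: [-0.4, -1.2, -0.1]
finger_gap: 0.19
grip_force: 58.8
```

Emit:
{"name": "drive_tool", "arguments": {
  "targets": [
    {"x": 0,"y": 0,"z": 0,"ax": 0,"ay": -0.0185,"az": 0},
    {"x": 0,"y": 0,"z": 0,"ax": 0,"ay": -0.0185,"az": 0},
    {"x": 0,"y": 0,"z": 0,"ax": 0,"ay": -0.0185,"az": 0},
    {"x": 0,"y": 0,"z": 0,"ax": 0,"ay": -0.0185,"az": 0},
    {"x": 0,"y": 0,"z": 0,"ax": 0,"ay": -0.0185,"az": 0},
    {"x": 0,"y": 0,"z": 0,"ax": 0,"ay": 0,"az": 0}
  ]
}}

```text
time_s: 12.07
tcp_pos: [0.5955, 0.1613, 0.2169]
tool_rot: [0.4, 0.87, -0.124, 0.262]
ft_force: [-0.5, 0.4, -2.3]
finger_gap: 0.184
grip_force: 58.8
```

```bash
python3 - <<'E'
from h import *
print(dauber()); plan(tcp_for((.635,.134,.10),40,-60),40,-60)
s,p,R=pose();print(R.as_matrix())
E
```

```text
(array([0.5598, 0.203 , 0.2098]), array([ 0.2917, -0.3344,  0.8963]))
t 12.0667 tcp [0.5955 0.1613 0.2169] q [-1.5851  0.7793  1.4169  1.8549 -0.2877  0.8959  0.5339] gap 0.18431219218013895 F [-0.53    0.3812 -2.3434]
world err [ 0.0691 -0.0626 -0.0862] total shift units(now-axes) [-0.1163  0.049   0.492 ] rows 3.045447416205918 | turn units [ 0.0005 -0.073   0.0017] rows 3.687423446683954
shift in final axes [0.114  0.0506 0.4924]
[[-0.5431  0.7598  0.3574]
 [ 0.6299  0.6502 -0.4249]
 [-0.5552 -0.0056 -0.8317]]
```

Emit:
{"name": "drive_tool", "arguments": {
  "targets": [
    {"x": 0,"y": 0,"z": 0.03,"ax": 0,"ay": -0.0182,"az": 0},
    {"x": 0,"y": 0,"z": 0.03,"ax": 0,"ay": -0.0182,"az": 0},
    {"x": 0,"y": 0,"z": 0.03,"ax": 0,"ay": -0.0182,"az": 0},
    {"x": 0,"y": 0,"z": 0.03,"ax": 0,"ay": -0.0182,"az": 0},
    {"x": 0,"y": 0,"z": 0,"ax": 0,"ay": 0,"az": 0}
  ]
}}

```text
time_s: 12.48
tcp_pos: [0.6095, 0.1411, 0.1919]
tool_rot: [0.359, 0.785, -0.219, 0.454]
ft_force: [-1.8, 0.9, -3.8]
finger_gap: 0.192
grip_force: 58.8
```

```bash
python3 - <<'E'
from h import *
print(dauber()); plan(tcp_for((.635,.134,.10),40,-60),40,-60)
E
```

```text
(array([0.5796, 0.1757, 0.1608]), array([0.0078, 0.0174, 1.    ]))
t 12.4833 tcp [0.6095 0.1411 0.1919] q [-1.7031  1.1607  1.4112  1.9723 -0.1315  0.6699  0.1983] gap 0.19150999451835313 F [-1.8168  0.9415 -3.8329]
world err [ 0.055  -0.0424 -0.0613] total shift units(now-axes) [0.0788 0.0631 0.3565] rows 2.221128281370264 | turn units [-0.0009  0.0015  0.0028] rows 0.16520450149853436
shift in final axes [0.0765 0.0597 0.3575]
```

Emit:
{"name": "drive_tool", "arguments": {
  "targets": [
    {"x": 0.02,"y": 0.0157,"z": 0.089,"ax": 0,"ay": 0.0004,"az": 0.0007},
    {"x": 0.02,"y": 0.0157,"z": 0.089,"ax": 0,"ay": 0.0004,"az": 0.0007},
    {"x": 0.02,"y": 0.0157,"z": 0.089,"ax": 0,"ay": 0.0004,"az": 0.0007},
    {"x": 0.0187,"y": 0.0157,"z": 0.089,"ax": 0,"ay": 0.0004,"az": 0.0007},
    {"x": 0,"y": 0,"z": 0,"ax": 0,"ay": 0,"az": 0},
    {"x": 0,"y": 0,"z": 0,"ax": 0,"ay": 0,"az": 0}
  ]
}}

```text
time_s: 12.98
tcp_pos: [0.6664, 0.098, 0.1379]
tool_rot: [0.377, 0.785, -0.204, 0.447]
ft_force: [0.2, 0.3, 0.0]
finger_gap: 0.187
grip_force: 58.9
```

```bash
python3 - <<'E'
from h import *
print(dauber()); plan(tcp_for((.635,.134,.013),40,-60),40,-60)
f,a=dauber()
T=cams.camera('top');S=cams.camera('scene')
cv2.imwrite("pics/T6.png",T);cv2.imwrite("pics/S6.png",S)
for n,I in(("top",T),("scene",S)):
    k=proj(n,f);t=proj(n,f+.115*a);g=proj(n,f+.103*a);print(n,"face",k,"knob",g)
    x,y=map(int,g)
    try:
        c,st,p=mask(I,12,28,120,60,(x-22,y-22,x+22,y+22));print("gold",c,st)
    except Exception as e:print(e)
c=lambda I,x,y:cv2.resize(I[y-40:y+40,x-40:x+40],(400,400),interpolation=cv2.INTER_CUBIC)
cv2.imwrite("pics/c6.png",cv2.hconcat([c(T,*map(int,proj("top",f+.05*a))),c(S,*map(int,proj("scene",f+.05*a)))]))
E
```

```text
(array([0.6374, 0.1344, 0.1082]), array([-0.0007, -0.028 ,  0.9998]))
t 12.9833 tcp [0.6664 0.098  0.1379] q [-1.5329  1.1886  1.3158  1.9554 -0.1808  0.5272  0.1907] gap 0.1866171466724655 F [0.1846 0.3022 0.0041]
world err [-0.0019  0.0008 -0.0942] total shift units(now-axes) [ 0.3261 -0.0104  0.1889] rows 2.2603705927988518 | turn units [-0.0004 -0.0032 -0.0035] rows 0.23978899211813648
shift in final axes [ 0.33   -0.0038  0.1823]
top face [268.3905 161.2303] knob [264.3826 147.9595]
gold [264.1771 146.875 ] [259 142  11  11  96]
scene face [315.8944 213.569 ] knob [314.6514 186.5424]
gold [315.5116 187.2674] [312 182   8  12  86]
```

View pics/c6.png

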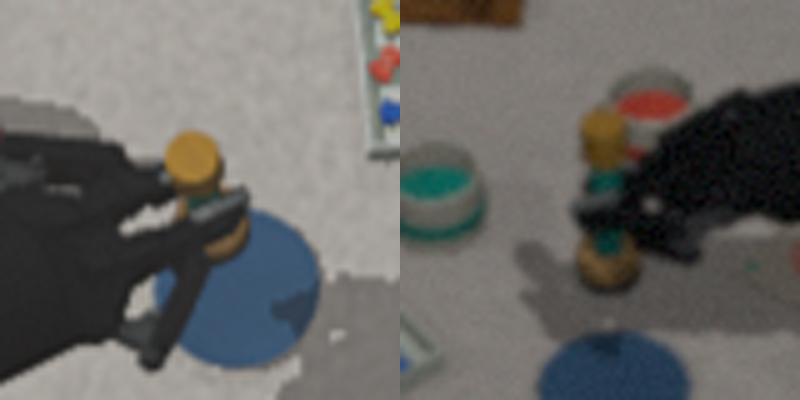

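The two crops show the dauber upright above the saucer, with the knob within about 1 px of my model. Lowering now.

Emit:
{"name": "drive_tool", "arguments": {
  "targets": [
    {"x": 0,"y": 0,"z": 0,"ax": -0.0004,"ay": -0.0032,"az": -0.0035},
    {"x": 0.05,"y": -0.0005,"z": 0.0275,"ax": 0,"ay": 0,"az": 0},
    {"x": 0.05,"y": -0.0005,"z": 0.0275,"ax": 0,"ay": 0,"az": 0},
    {"x": 0.05,"y": -0.0005,"z": 0.0275,"ax": 0,"ay": 0,"az": 0},
    {"x": 0.05,"y": -0.0005,"z": 0.0275,"ax": 0,"ay": 0,"az": 0},
    {"x": 0.05,"y": -0.0005,"z": 0.0275,"ax": 0,"ay": 0,"az": 0},
    {"x": 0.03,"y": -0.0005,"z": 0.0165,"ax": 0,"ay": 0,"az": 0},
    {"x": 0,"y": 0,"z": 0,"ax": 0,"ay": 0,"az": 0},
    {"x": 0,"y": 0,"z": 0,"ax": 0,"ay": 0,"az": 0}
  ]
}}

```text
time_s: 13.83
tcp_pos: [0.6649, 0.1007, 0.0571]
tool_rot: [0.363, 0.784, -0.212, 0.456]
ft_force: [-0.0, -0.4, -0.5]
finger_gap: 0.195
grip_force: 58.8
```

```bash
python3 - <<'E'
from h import *
print(dauber()); plan(tcp_for((.635,.134,.008),40,-60),40,-60)
E
```

```text
(array([0.6352, 0.1357, 0.0262]), array([-0.0025,  0.0041,  1.0001]))
t 13.8333 tcp [0.6649 0.1007 0.0571] q [-1.5202  1.3259  1.2195  1.9624 -0.2362  0.4518  0.1186] gap 0.19473542836367286 F [-0.0461 -0.3997 -0.5385]
world err [-0.0003 -0.002  -0.0185] total shift units(now-axes) [ 0.0617 -0.0061  0.0413] rows 0.4464520668645484 | turn units [0.0004 0.0009 0.0005] rows 0.05848918259810282
shift in final axes [ 0.0614 -0.0061  0.0416]
```

Emit:
{"name": "drive_tool", "arguments": {
  "targets": [
    {"x": 0.0087,"y": -0.0015,"z": 0.005,"ax": 0,"ay": 0,"az": 0},
    {"x": 0.0087,"y": -0.0015,"z": 0.005,"ax": 0,"ay": 0,"az": 0},
    {"x": 0.0087,"y": -0.0015,"z": 0.005,"ax": 0,"ay": 0,"az": 0},
    {"x": 0.0087,"y": -0.0015,"z": 0.005,"ax": 0,"ay": 0,"az": 0},
    {"x": 0.0028,"y": 0,"z": 0.0016,"ax": 0,"ay": 0,"az": 0},
    {"x": 0.0028,"y": 0,"z": 0.0016,"ax": 0,"ay": 0,"az": 0},
    {"x": 0.0028,"y": 0,"z": 0.0016,"ax": 0,"ay": 0,"az": 0},
    {"x": 0.0028,"y": 0,"z": 0.0016,"ax": 0,"ay": 0,"az": 0},
    {"x": 0.0028,"y": 0,"z": 0.0016,"ax": 0,"ay": 0,"az": 0},
    {"x": 0.0028,"y": 0,"z": 0.0016,"ax": 0,"ay": 0,"az": 0}
  ]
}}

```text
time_s: 14.67
tcp_pos: [0.6638, 0.1002, 0.0424]
tool_rot: [0.364, 0.785, -0.211, 0.455]
ft_force: [0.9, 0.4, -0.8]
finger_gap: 0.19
grip_force: 58.8
```

Emit:
{"name": "drive_tool", "arguments": {
  "targets": [
    {"x": 0.0028,"y": 0,"z": 0.0016,"ax": 0,"ay": 0,"az": 0},
    {"x": 0.0028,"y": 0,"z": 0.0016,"ax": 0,"ay": 0,"az": 0}
  ]
}}

```text
time_s: 14.83
tcp_pos: [0.6638, 0.1002, 0.0408]
tool_rot: [0.364, 0.785, -0.211, 0.455]
ft_force: [-1.0, -0.6, -1.6]
finger_gap: 0.188
grip_force: 58.8
```

Emit:
{"name": "drive_tool", "arguments": {
  "targets": [
    {"x": 0.0028,"y": 0,"z": 0.0016,"ax": 0,"ay": 0,"az": 0}
  ]
}}

```text
time_s: 14.92
tcp_pos: [0.6638, 0.1002, 0.04]
tool_rot: [0.364, 0.785, -0.211, 0.455]
ft_force: [0.0, 0.4, -0.3]
finger_gap: 0.189
grip_force: 58.8
```

Emit:
{"name": "drive_tool", "arguments": {
  "targets": [
    {"x": 0.0028,"y": 0,"z": 0.0016,"ax": 0,"ay": 0,"az": 0}
  ]
}}

```text
time_s: 15.0
tcp_pos: [0.6638, 0.1002, 0.0392]
tool_rot: [0.364, 0.785, -0.211, 0.455]
ft_force: [0.1, 0.5, -1.3]
finger_gap: 0.192
grip_force: 58.8
```

Emit:
{"name": "drive_tool", "arguments": {
  "targets": [
    {"x": 0.0028,"y": 0,"z": 0.0016,"ax": 0,"ay": 0,"az": 0}
  ]
}}

```text
time_s: 15.08
tcp_pos: [0.6639, 0.1, 0.0387]
tool_rot: [0.364, 0.785, -0.211, 0.456]
ft_force: [-1.3, -0.2, 2.2]
finger_gap: 0.187
grip_force: 59.0
```

Emit:
{"name": "drive_tool", "arguments": {
  "targets": [
    {"x": 0.0025,"y": 0,"z": 0.0014,"ax": 0,"ay": 0,"az": 0}
  ]
}}

```text
time_s: 15.17
tcp_pos: [0.6641, 0.0999, 0.0387]
tool_rot: [0.364, 0.784, -0.211, 0.456]
ft_force: [-2.3, 2.1, 7.7]
finger_gap: 0.193
grip_force: 59.6
```

Contact at 8 N. Release, then back out along the tool axis.

Emit:
{"name": "drive_tool", "arguments": {
  "targets": [
    {"x": 0,"y": 0,"z": 0,"ax": 0,"ay": 0,"az": 0},
    {"x": 0,"y": 0,"z": 0,"ax": 0,"ay": 0,"az": 0},
    {"x": 0,"y": 0,"z": 0,"ax": 0,"ay": 0,"az": 0},
    {"x": 0,"y": 0,"z": 0,"ax": 0,"ay": 0,"az": 0},
    {"x": 0,"y": 0,"z": 0,"ax": 0,"ay": 0,"az": 0},
    {"x": 0,"y": 0,"z": 0,"ax": 0,"ay": 0,"az": 0},
    {"x": 0,"y": 0,"z": 0,"ax": 0,"ay": 0,"az": 0},
    {"x": 0,"y": 0,"z": 0,"ax": 0,"ay": 0,"az": 0}
  ],
  "jaw": -1
}}

```text
time_s: 15.83
tcp_pos: [0.6637, 0.1001, 0.0377]
tool_rot: [0.364, 0.785, -0.211, 0.455]
ft_force: [-0.8, -0.1, 0.1]
finger_gap: 0.993
grip_force: 0.0
```

Emit:
{"name": "drive_tool", "arguments": {
  "targets": [
    {"x": 0,"y": 0,"z": -0.03,"ax": 0,"ay": 0,"az": 0},
    {"x": 0,"y": 0,"z": -0.06,"ax": 0,"ay": 0,"az": 0},
    {"x": 0,"y": 0,"z": -0.08,"ax": 0,"ay": 0,"az": 0},
    {"x": 0,"y": 0,"z": -0.08,"ax": 0,"ay": 0,"az": 0},
    {"x": 0,"y": 0,"z": -0.1,"ax": 0,"ay": 0,"az": 0},
    {"x": 0,"y": 0,"z": -0.1,"ax": 0,"ay": 0,"az": 0},
    {"x": 0,"y": 0,"z": -0.1,"ax": 0,"ay": 0,"az": 0},
    {"x": -0.08,"y": 0,"z": -0.08,"ax": 0,"ay": 0,"az": 0},
    {"x": -0.08,"y": 0,"z": -0.08,"ax": 0,"ay": 0,"az": 0},
    {"x": -0.08,"y": 0,"z": -0.08,"ax": 0,"ay": 0,"az": 0},
    {"x": 0,"y": 0,"z": 0,"ax": 0,"ay": 0,"az": 0}
  ]
}}

```text
time_s: 16.75
tcp_pos: [0.5728, 0.2107, 0.1929]
tool_rot: [0.364, 0.784, -0.209, 0.457]
ft_force: [0.8, 0.9, -0.4]
finger_gap: 0.999
grip_force: 0.0
```

```bash
python3 - <<'E'
from h import *
T=cams.camera('top');S=cams.camera('scene');cv2.imwrite("pics/T7.png",T);cv2.imwrite("pics/S7.png",S)
px=[]
for n,I in(("top",T),("scene",S)):
    g=proj(n,np.array([.635,.134,.111]));x,y=map(int,g)
    c,st,p=mask(I,12,28,120,60,(x-22,y-22,x+22,y+22));print(n,g,"gold",c,st,onz(n,c,.111));px.append((n,c))
print(tri(px)); plan((.63,.134,.30),40,0)
# coral pot: rim/pad from scene+top
for n,I,b in(("top",T,(320,205,360,240)),("scene",S,(310,165,345,195))):
    c,st,p=mask(I,172,12,110,90,b);print("coral",n,c,st,onz(n,c,.01))
E
```

```text
top [268.3959 161.7886] gold [267.6806 160.9861] [263 157  10   9  72] [0.6371 0.1359 0.111 ]
scene [316.4938 212.4915] gold [317.2969 213.2656] [314 209   8  10  64] [0.6346 0.138  0.111 ]
(array([0.6358, 0.1369, 0.1111]), [np.float64(0.0015850951632742185), np.float64(0.001585095163274274)])
t 16.85 tcp [0.572  0.2094 0.1883] q [-1.8037  1.1714  1.3965  1.916  -0.1211  0.7994  0.1025] gap 0.9983723537366238 F [ 0.2223 -0.385  -0.3365]
world err [ 0.058  -0.0754  0.1117] total shift units(now-axes) [-0.5768 -0.0175  0.1078] rows 3.5197528345000193 | turn units [0.0006 0.1672 0.0006] rows 8.444306883323943
shift in final axes [-0.3804 -0.0161 -0.4469]
coral top [338.6314 221.0545] [329 212  20  19 312] [ 0.4986 -0.0538  0.01  ]
coral scene [324.7903 180.6129] [318 178  14   6  62] [ 0.4779 -0.0755  0.01  ]
```

The dauber stands at the saucer centre, with the knob triangulated at (0.636, 0.136, 0.111), which matches the required height. Next: bring the tool vertical above the knob.

Emit:
{"name": "drive_tool", "arguments": {
  "targets": [
    {"x": 0,"y": 0,"z": 0,"ax": 0,"ay": 0.0186,"az": 0},
    {"x": 0,"y": 0,"z": 0,"ax": 0,"ay": 0.0186,"az": 0},
    {"x": 0,"y": 0,"z": 0,"ax": 0,"ay": 0.0186,"az": 0},
    {"x": 0,"y": 0,"z": 0,"ax": 0,"ay": 0.0186,"az": 0},
    {"x": 0,"y": 0,"z": 0,"ax": 0,"ay": 0.0186,"az": 0},
    {"x": 0,"y": 0,"z": 0,"ax": 0,"ay": 0.0186,"az": 0},
    {"x": 0,"y": 0,"z": 0,"ax": 0,"ay": 0.0186,"az": 0},
    {"x": 0,"y": 0,"z": 0,"ax": 0,"ay": 0.0186,"az": 0},
    {"x": 0,"y": 0,"z": 0,"ax": 0,"ay": 0.0184,"az": 0},
    {"x": 0,"y": 0,"z": 0,"ax": 0,"ay": 0,"az": 0}
  ]
}}

```text
time_s: 17.68
tcp_pos: [0.5758, 0.1988, 0.1893]
tool_rot: [0.428, 0.904, 0.002, -0.001]
ft_force: [0.8, -3.2, 0.7]
finger_gap: 0.999
grip_force: 0.0
```

```bash
python3 - <<'E'
from h import *
plan((.636,.136,.20),40,0)
E
```

```text
t 17.6833 tcp [0.5758 0.1988 0.1893] q [-1.0798  0.539   0.9871  1.6879 -0.4857  1.18    0.72  ] gap 0.9987827918146455 F [ 0.8446 -3.2048  0.7271]
world err [ 0.0602 -0.0628  0.0107] total shift units(now-axes) [-0.3469  0.0272 -0.0439] rows 2.102513546960361 | turn units [ 0.0004 -0.0005 -0.0018] rows 0.09700793332356702
shift in final axes [-0.3473  0.0231 -0.043 ]
```

Emit:
{"name": "drive_tool", "arguments": {
  "targets": [
    {"x": -0.1,"y": 0.008,"z": -0.015,"ax": 0,"ay": -0.0005,"az": -0.0018},
    {"x": -0.12,"y": 0.008,"z": -0.015,"ax": 0,"ay": 0,"az": 0},
    {"x": -0.1,"y": 0.008,"z": -0.013,"ax": 0,"ay": 0,"az": 0},
    {"x": -0.027,"y": 0,"z": 0,"ax": 0,"ay": 0,"az": 0},
    {"x": 0,"y": 0,"z": 0,"ax": 0,"ay": 0,"az": 0},
    {"x": 0,"y": 0,"z": 0,"ax": 0,"ay": 0,"az": 0}
  ]
}}

```text
time_s: 18.18
tcp_pos: [0.6324, 0.1468, 0.1975]
tool_rot: [0.416, 0.909, -0.002, 0.001]
ft_force: [0.3, 0.6, 0.1]
finger_gap: 0.998
grip_force: 0.0
```

```bash
python3 - <<'E'
from h import *
import pickle
plan((.636,.136,.056),40,0)
i=cams.camera_info('wrist');I=cams.camera('wrist');cv2.imwrite('pics/w8.png',I);pickle.dump(i,open('w8.pkl','wb'))
for nm,X,h,s,v,b in(("knob",(.636,.136,.120),(12,28),120,60,30),("saucer",(.635,.134,.008),(100,125),90,40,70),("coral",(.499,-.054,.01),(172,12),110,70,40),("ring",(.456,.112,.004),(172,12),60,90,50)):
    X=np.array(X);q=wproj(i,X);x,y=map(int,q)
    if not(0<x<640 and 0<y<400):print(nm,"out",q);continue
    c,st,p=mask(I,*h,s,v,(max(x-b,0),max(y-b,0),x+b,y+b));e=cv2.fitEllipse(cv2.convexHull(p.astype(np.float32)));print(nm,q,c,st,wz(i,c,X[2]),"ell",e,wz(i,e[0],X[2]))
E
```

```text
t 18.1833 tcp [0.6324 0.1468 0.1975] q [-0.9129  0.5994  0.9547  1.5707 -0.5046  1.2379  0.8403] gap 0.9979695327485814 F [0.3249 0.6304 0.0746]
world err [ 0.0036 -0.0108 -0.1415] total shift units(now-axes) [-0.0401 -0.0162  0.5663] rows 3.4047907137373956 | turn units [-0.0004  0.0005  0.0023] rows 0.12185567279246529
shift in final axes [-0.0422 -0.0168  0.5661]
knob [312.1684 209.4389] [310.2312 207.4229] [297 195  27  26 532] [0.6335 0.1363 0.12  ] ell ((310.1623229980469, 207.33267211914062), (25.44182777404785, 26.868064880371094), 83.06749725341797) [0.6334 0.1363 0.12  ]
saucer [312.0356 178.8909] [314.8827 169.0495] [ 276  142   73   69 2362] [0.6295 0.1457 0.008 ] ell ((312.1654357910156, 177.1610107421875), (70.58909606933594, 73.55780029296875), 93.40367126464844) [0.6337 0.1358 0.008 ]
coral [153.2599 218.1971] [142.2294 220.4521] [129 205  27  32 606] [ 0.4862 -0.0702  0.01  ] ell ((142.19216918945312, 220.4063720703125), (20.649354934692383, 36.96895217895508), 145.11268615722656) [ 0.4861 -0.0701  0.01  ]
ring [192.315  102.3804] [192.5676 101.6892] [174  82  37  40 296] [0.4557 0.1129 0.004 ] ell ((191.69912719726562, 101.48939514160156), (36.882911682128906, 40.658199310302734), 14.156010627746582) [0.4546 0.1124 0.004 ]
```

Emit:
{"name": "drive_tool", "arguments": {
  "targets": [
    {"x": -0.019,"y": -0.009,"z": 0,"ax": 0,"ay": 0,"az": 0.0023},
    {"x": -0.019,"y": -0.0095,"z": 0.03,"ax": 0,"ay": 0,"az": 0},
    {"x": 0,"y": 0,"z": 0.07,"ax": 0,"ay": 0,"az": 0},
    {"x": 0,"y": 0,"z": 0.08,"ax": 0,"ay": 0,"az": 0},
    {"x": 0,"y": 0,"z": 0.07,"ax": 0,"ay": 0,"az": 0},
    {"x": 0,"y": 0,"z": 0.03,"ax": 0,"ay": 0,"az": 0},
    {"x": 0,"y": 0,"z": 0,"ax": 0,"ay": 0,"az": 0},
    {"x": 0,"y": 0,"z": 0,"ax": 0,"ay": 0,"az": 0}
  ]
}}

```text
time_s: 18.9
tcp_pos: [0.636, 0.1361, 0.1289]
tool_rot: [0.422, 0.907, -0.001, 0.002]
ft_force: [-0.6, 0.4, 0.2]
finger_gap: 0.997
grip_force: 0.0
```

```bash
python3 - <<'E'
from h import *
plan((.635,.1365,.056),40,0)
i=cams.camera_info('wrist');I=cams.camera('wrist')
q=wproj(i,np.array([.635,.1365,.12]));x,y=map(int,q);c,st,p=mask(I,12,28,120,60,(x-40,y-50,x+40,y+50));print(q,c,st,wz(i,c,.121))
E
```

```text
t 18.9 tcp [0.636  0.1361 0.1289] q [-0.8709  0.6626  0.9094  1.644  -0.5652  1.1181  0.8897] gap 0.9968061458501228 F [-0.6483  0.3964  0.1773]
world err [-0.001   0.0004 -0.0729] total shift units(now-axes) [ 0.0052 -0.002   0.2917] rows 1.749354249639153 | turn units [-0.0001  0.0008  0.0002] rows 0.040309343389248
shift in final axes [ 0.0038 -0.0023  0.2918]
[316.065  228.5818] [314.1163 227.5607] [297 210  35  35 963] [0.6333 0.1366 0.121 ]
```

Emit:
{"name": "drive_tool", "arguments": {
  "targets": [
    {"x": 0.003,"y": -0.004,"z": 0.06,"ax": 0,"ay": 0.0008,"az": 0},
    {"x": 0,"y": 0,"z": 0.06,"ax": 0,"ay": 0,"az": 0},
    {"x": 0,"y": 0,"z": 0.05,"ax": 0,"ay": 0,"az": 0},
    {"x": 0,"y": 0,"z": 0.04,"ax": 0,"ay": 0,"az": 0},
    {"x": 0,"y": 0,"z": 0.04,"ax": 0,"ay": 0,"az": 0},
    {"x": 0,"y": 0,"z": 0.03,"ax": 0,"ay": 0,"az": 0},
    {"x": 0,"y": 0,"z": 0.01,"ax": 0,"ay": 0,"az": 0},
    {"x": 0,"y": 0,"z": 0,"ax": 0,"ay": 0,"az": 0},
    {"x": 0,"y": 0,"z": 0,"ax": 0,"ay": 0,"az": 0}
  ]
}}

```text
time_s: 19.7
tcp_pos: [0.6352, 0.1358, 0.0566]
tool_rot: [0.422, 0.907, -0.0, -0.0]
ft_force: [-0.3, -0.0, 0.1]
finger_gap: 1.0
grip_force: 0.0
```

Emit:
{"name": "drive_tool", "arguments": {
  "targets": [
    {"x": 0,"y": 0,"z": 0,"ax": 0,"ay": 0,"az": 0},
    {"x": 0,"y": 0,"z": 0,"ax": 0,"ay": 0,"az": 0},
    {"x": 0,"y": 0,"z": 0,"ax": 0,"ay": 0,"az": 0},
    {"x": 0,"y": 0,"z": 0,"ax": 0,"ay": 0,"az": 0},
    {"x": 0,"y": 0,"z": 0,"ax": 0,"ay": 0,"az": 0},
    {"x": 0,"y": 0,"z": 0,"ax": 0,"ay": 0,"az": 0},
    {"x": 0,"y": 0,"z": 0,"ax": 0,"ay": 0,"az": 0},
    {"x": 0,"y": 0,"z": 0,"ax": 0,"ay": 0,"az": 0},
    {"x": 0,"y": 0,"z": 0,"ax": 0,"ay": 0,"az": 0}
  ],
  "jaw": 1
}}

```text
time_s: 20.45
tcp_pos: [0.6351, 0.1358, 0.0568]
tool_rot: [0.422, 0.907, 0.0, -0.0]
ft_force: [-1.0, -0.9, 6.2]
finger_gap: 0.281
grip_force: 58.8
```

```bash
python3 - <<'E'
from h import *
plan((.635,.1365,.056),40,0)
E
```

```text
t 20.45 tcp [0.6351 0.1358 0.0568] q [-0.8302  0.7359  0.8441  1.7018 -0.6381  1.0018  0.9442] gap 0.28132235950611145 F [-0.995  -0.856   6.2088]
world err [-0.0001  0.0007 -0.0008] total shift units(now-axes) [0.0024 0.0016 0.0031] rows 0.0254395095628536 | turn units [-0.     -0.      0.0001] rows 0.00758841991138282
shift in final axes [0.0024 0.0016 0.0031]
```

Knob gripped, gap about 24 mm. Lift, then carry it over to the coral pot.

Emit:
{"name": "drive_tool", "arguments": {
  "targets": [
    {"x": 0,"y": 0,"z": -0.01,"ax": 0,"ay": 0,"az": 0},
    {"x": 0,"y": 0,"z": -0.03,"ax": 0,"ay": 0,"az": 0},
    {"x": 0,"y": 0,"z": -0.06,"ax": 0,"ay": 0,"az": 0},
    {"x": 0,"y": 0,"z": -0.1,"ax": 0,"ay": 0,"az": 0},
    {"x": 0,"y": 0,"z": -0.1,"ax": 0,"ay": 0,"az": 0},
    {"x": 0,"y": 0,"z": -0.1,"ax": 0,"ay": 0,"az": 0},
    {"x": 0,"y": 0,"z": 0,"ax": 0,"ay": 0,"az": 0}
  ]
}}

```text
time_s: 21.03
tcp_pos: [0.638, 0.1355, 0.1627]
tool_rot: [0.422, 0.906, 0.002, 0.003]
ft_force: [1.8, -0.3, 0.0]
finger_gap: 0.287
grip_force: 59.0
```

Emit:
{"name": "drive_tool", "arguments": {
  "targets": [
    {"x": -0.012,"y": -0.05,"z": 0,"ax": 0,"ay": 0,"az": 0},
    {"x": -0.0246,"y": -0.1,"z": 0,"ax": 0,"ay": 0,"az": 0},
    {"x": -0.0246,"y": -0.1,"z": 0,"ax": 0,"ay": 0,"az": 0},
    {"x": -0.0246,"y": -0.1,"z": 0,"ax": 0,"ay": 0,"az": 0},
    {"x": -0.0246,"y": -0.1,"z": 0,"ax": 0,"ay": 0,"az": 0},
    {"x": -0.0246,"y": -0.1,"z": 0,"ax": 0,"ay": 0,"az": 0},
    {"x": -0.0246,"y": -0.1,"z": 0,"ax": 0,"ay": 0,"az": 0},
    {"x": -0.0246,"y": -0.1,"z": 0,"ax": 0,"ay": 0,"az": 0},
    {"x": -0.0246,"y": -0.1,"z": 0,"ax": 0,"ay": 0,"az": 0},
    {"x": -0.012,"y": -0.05,"z": 0,"ax": 0,"ay": 0,"az": 0},
    {"x": 0,"y": 0,"z": 0,"ax": 0,"ay": 0,"az": 0},
    {"x": 0,"y": 0,"z": 0,"ax": 0,"ay": 0,"az": 0}
  ]
}}

```text
time_s: 22.03
tcp_pos: [0.4988, -0.0508, 0.157]
tool_rot: [0.423, 0.906, 0.001, -0.0]
ft_force: [0.7, 0.9, -1.3]
finger_gap: 0.282
grip_force: 59.0
```

```bash
python3 - <<'E'
from h import *
plan((.497,-.0525,.075),40,0)
i=cams.camera_info('wrist');I=cams.camera('wrist');T=cams.camera('top')
cv2.imwrite('pics/w9.png',I);cv2.imwrite('pics/T9.png',T)
import pickle;pickle.dump(i,open('w9.pkl','wb'))
s,p,R=pose()
def sh(nm,q,h,s_,v,b,z):
    x,y=map(int,q)
    try:c,st,pp=mask(I,*h,s_,v,(max(x-b,0),max(y-b,0),x+b,y+b));print(nm,q,c,st,wz(i,c,z))
    except Exception as e:print(nm,q,e)
sh("pad",wproj(i,np.array([.497,-.0525,.01])),(172,12),110,60,55,.01)
sh("neck",wproj(i,p+[0,0,-.0488+.056]),(80,98),60,30,60,p[2]+.007)
for k in(0,.022,.056,.09):print("model",k,wproj(i,p+[0,0,-.0488+k]))
a=cv2.resize(I[90:290,220:420],(400,400));b=cv2.resize(T[185:245,310:370],(400,400),interpolation=cv2.INTER_CUBIC)
cv2.imwrite("pics/c9.png",cv2.hconcat([a,b]))
E
```

```text
t 22.0333 tcp [ 0.4988 -0.0508  0.157 ] q [-0.8209  0.3696  1.0564  1.9816 -0.3833  1.0059  1.1158] gap 0.2824923928936163 F [ 0.6803  0.8884 -1.2609]
world err [-0.0018 -0.0017 -0.082 ] total shift units(now-axes) [-0.001  -0.0102  0.3279] rows 1.9666503134651718 | turn units [ 0.0002 -0.0001  0.    ] rows 0.011692739608035284
shift in final axes [-0.0008 -0.0098  0.3279]
pad [314.4982 179.1798] [311.6639 175.4567] [ 286  157   54   41 1559] [ 0.492  -0.0513  0.01  ]
neck [318.5489 239.4798] [316.3716 229.965 ] [303 209  29  41 915] [ 0.4941 -0.0458  0.1636]
model 0 [318.115  208.9736]
model 0.022 [318.2623 219.2719]
model 0.056 [318.5489 239.4798]
model 0.09 [318.9389 267.3273]
```

View pics/c9.png

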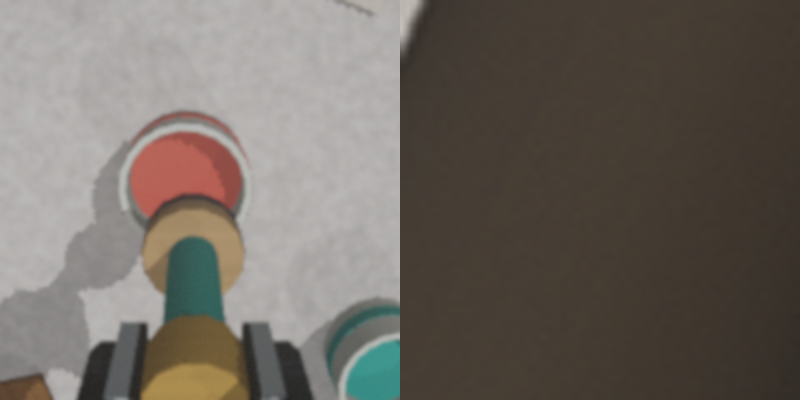

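The crop shows the dauber upright in the grip, with the head at about (316,215) full-frame. The coral pot's rim is an ellipse centred near (312.5,178), just ahead in the picture. Converting both to positions:

```bash
python3 - <<'E'
from h import *
import pickle
i=pickle.load(open('w9.pkl','rb'));I=cv2.imread('pics/w9.png')
print("rim c",wz(i,(312.5,178),.048),"L",wz(i,(280,178),.048),"R",wz(i,(345,178),.048),"top edge",wz(i,(312.5,149),.048))
for X in((.497,-.0525,.048),):
    X=np.array(X);th=np.linspace(0,2*np.pi,60);pp=np.array([wproj(i,X+[.033*np.cos(t),.033*np.sin(t),0]) for t in th]);print(pp.min(0),pp.max(0))
s,p,R=pose();print(R.as_matrix())
# neck axis in wrist image -> offset along tool y ; head left/right edges
c,st,q=mask(I,80,98,60,30,(290,195,345,275))
for r in(212,220,230,240,246):
    w=q[q[:,1]==r][:,0];print(r,w.min(),w.max(),(w.min()+w.max())/2)
E
```

```text
rim c [ 0.4888 -0.0453  0.048 ] L [ 0.4646 -0.0654  0.048 ] R [ 0.5128 -0.0251  0.048 ] top edge [ 0.4707 -0.0236  0.048 ]
[280.483  155.3226] [348.0792 220.3119]
[[-0.6448  0.7643  0.0001]
 [ 0.7643  0.6448  0.0004]
 [ 0.0003  0.0004 -1.    ]]
212 308.0 324.0 316.0
220 305.0 327.0 316.0
230 304.0 328.0 316.0
240 303.0 330.0 316.5
246 303.0 330.0 316.5
```

Emit:
{"name": "drive_tool", "arguments": {
  "targets": [
    {"x": 0.0125,"y": -0.007,"z": 0.02,"ax": 0,"ay": 0,"az": 0},
    {"x": 0,"y": 0,"z": 0.05,"ax": 0,"ay": 0,"az": 0},
    {"x": 0,"y": 0,"z": 0.06,"ax": 0,"ay": 0,"az": 0},
    {"x": 0,"y": 0,"z": 0.06,"ax": 0,"ay": 0,"az": 0},
    {"x": 0,"y": 0,"z": 0.05,"ax": 0,"ay": 0,"az": 0},
    {"x": 0,"y": 0,"z": 0.05,"ax": 0,"ay": 0,"az": 0},
    {"x": 0,"y": 0,"z": 0.03,"ax": 0,"ay": 0,"az": 0},
    {"x": 0,"y": 0,"z": 0.02,"ax": 0,"ay": 0,"az": 0},
    {"x": 0,"y": 0,"z": 0,"ax": 0,"ay": 0,"az": 0},
    {"x": 0,"y": 0,"z": 0,"ax": 0,"ay": 0,"az": 0}
  ]
}}

```text
time_s: 22.97
tcp_pos: [0.495, -0.0501, 0.0715]
tool_rot: [0.422, 0.906, -0.0, -0.0]
ft_force: [-1.1, 0.4, -0.8]
finger_gap: 0.286
grip_force: 59.0
```

Emit:
{"name": "drive_tool", "arguments": {
  "targets": [
    {"x": 0,"y": 0,"z": 0.0033,"ax": 0,"ay": 0,"az": 0},
    {"x": 0,"y": 0,"z": 0.0033,"ax": 0,"ay": 0,"az": 0},
    {"x": 0,"y": 0,"z": 0.0033,"ax": 0,"ay": 0,"az": 0},
    {"x": 0,"y": 0,"z": 0.0033,"ax": 0,"ay": 0,"az": 0},
    {"x": 0,"y": 0,"z": 0.0033,"ax": 0,"ay": 0,"az": 0}
  ]
}}

```text
time_s: 23.38
tcp_pos: [0.495, -0.0497, 0.0674]
tool_rot: [0.422, 0.907, 0.0, -0.0]
ft_force: [-0.7, -0.5, -0.5]
finger_gap: 0.286
grip_force: 59.0
```

Emit:
{"name": "drive_tool", "arguments": {
  "targets": [
    {"x": 0,"y": 0,"z": 0.0033,"ax": 0,"ay": 0,"az": 0},
    {"x": 0,"y": 0,"z": 0.0033,"ax": 0,"ay": 0,"az": 0},
    {"x": 0,"y": 0,"z": 0.0033,"ax": 0,"ay": 0,"az": 0},
    {"x": 0,"y": 0,"z": 0.0033,"ax": 0,"ay": 0,"az": 0},
    {"x": 0,"y": 0,"z": 0.0033,"ax": 0,"ay": 0,"az": 0},
    {"x": 0,"y": 0,"z": 0.0033,"ax": 0,"ay": 0,"az": 0},
    {"x": 0,"y": 0,"z": 0.0033,"ax": 0,"ay": 0,"az": 0},
    {"x": 0,"y": 0,"z": 0.0033,"ax": 0,"ay": 0,"az": 0}
  ]
}}

```text
time_s: 24.05
tcp_pos: [0.4949, -0.0498, 0.0606]
tool_rot: [0.422, 0.907, -0.0, -0.0]
ft_force: [-0.0, -0.0, -0.5]
finger_gap: 0.286
grip_force: 59.0
```

Emit:
{"name": "drive_tool", "arguments": {
  "targets": [
    {"x": 0,"y": 0,"z": 0.0033,"ax": 0,"ay": 0,"az": 0},
    {"x": 0,"y": 0,"z": 0.0033,"ax": 0,"ay": 0,"az": 0}
  ]
}}

```text
time_s: 24.22
tcp_pos: [0.4949, -0.0498, 0.059]
tool_rot: [0.422, 0.907, -0.0, -0.0]
ft_force: [-0.6, 0.1, -1.5]
finger_gap: 0.281
grip_force: 59.0
```

Emit:
{"name": "drive_tool", "arguments": {
  "targets": [
    {"x": 0,"y": 0,"z": 0.0033,"ax": 0,"ay": 0,"az": 0}
  ]
}}

```text
time_s: 24.3
tcp_pos: [0.4952, -0.0501, 0.0586]
tool_rot: [0.422, 0.907, 0.0, -0.0]
ft_force: [-3.2, -0.9, 16.6]
finger_gap: 0.29
grip_force: 60.7
```

Contact with the pad (17 N). Lift out and go to the card.

Emit:
{"name": "drive_tool", "arguments": {
  "targets": [
    {"x": 0,"y": 0,"z": -0.0033,"ax": 0,"ay": 0,"az": 0},
    {"x": 0,"y": 0,"z": -0.01,"ax": 0,"ay": 0,"az": 0},
    {"x": 0,"y": 0,"z": -0.03,"ax": 0,"ay": 0,"az": 0},
    {"x": 0,"y": 0,"z": -0.06,"ax": 0,"ay": 0,"az": 0},
    {"x": 0,"y": 0,"z": -0.08,"ax": 0,"ay": 0,"az": 0},
    {"x": 0,"y": 0,"z": -0.08,"ax": 0,"ay": 0,"az": 0},
    {"x": 0,"y": 0,"z": -0.08,"ax": 0,"ay": 0,"az": 0},
    {"x": 0,"y": 0,"z": 0,"ax": 0,"ay": 0,"az": 0}
  ]
}}

```text
time_s: 24.97
tcp_pos: [0.4969, -0.0505, 0.1475]
tool_rot: [0.422, 0.906, 0.001, 0.002]
ft_force: [1.0, -0.9, -1.2]
finger_gap: 0.288
grip_force: 59.1
```

Emit:
{"name": "drive_tool", "arguments": {
  "targets": [
    {"x": 0.05,"y": 0.025,"z": 0,"ax": 0,"ay": 0,"az": 0},
    {"x": 0.1,"y": 0.051,"z": 0,"ax": 0,"ay": 0,"az": 0},
    {"x": 0.1,"y": 0.051,"z": 0,"ax": 0,"ay": 0,"az": 0},
    {"x": 0.1,"y": 0.051,"z": 0,"ax": 0,"ay": 0,"az": 0},
    {"x": 0.1,"y": 0.051,"z": 0,"ax": 0,"ay": 0,"az": 0},
    {"x": 0.1,"y": 0.051,"z": 0,"ax": 0,"ay": 0,"az": 0},
    {"x": 0.05,"y": 0.026,"z": 0,"ax": 0,"ay": 0,"az": 0},
    {"x": 0,"y": 0,"z": 0,"ax": 0,"ay": 0,"az": 0},
    {"x": 0,"y": 0,"z": 0,"ax": 0,"ay": 0,"az": 0}
  ]
}}

```text
time_s: 25.72
tcp_pos: [0.4566, 0.1148, 0.1439]
tool_rot: [0.421, 0.907, -0.0, -0.0]
ft_force: [-0.4, -0.7, -1.0]
finger_gap: 0.286
grip_force: 59.1
```

```bash
python3 - <<'E'
from h import *
plan((.457,.1135,.0528),40,0)
s,p,R=pose();i=cams.camera_info('wrist');I=cams.camera('wrist');S=cams.camera('scene')
cv2.imwrite('pics/w10.png',I);cv2.imwrite('pics/S10.png',S)
q=wproj(i,np.array([.456,.1125,.004]));x,y=map(int,q)
c,st,pp=mask(I,172,12,50,90,(x-50,y-50,x+50,y+50));e=cv2.fitEllipse(cv2.convexHull(pp.astype(np.float32)));print("ring",q,c,st,e[0],e[1],wz(i,e[0],.004))
X=wz(i,(st[0],0+st[1]+st[3]/2),.004)
th=np.linspace(0,6.28,80)
for r in(.026,):
    z=np.array([wproj(i,np.array([.456+r*np.cos(t),.1125+r*np.sin(t),.004])) for t in th]);print("pred ring box",z.min(0),z.max(0))
M=R.as_matrix()
c,st,nn=mask(I,80,98,60,30,(285,190,350,280))
for r in(215,230,245):
    w=nn[nn[:,1]==r][:,0]; 
    if len(w):print("neck",r,w.min(),w.max(),(w.min()+w.max())/2)
c,st,k=mask(I,12,28,120,60,(270,240,370,330));print("knob",c,st,"model",wproj(i,p+[0,0,.0662]))
for kk in(0,.056,.103):print(kk,wproj(i,p+[0,0,kk-.0488]),"scene",proj("scene",p+[0,0,kk-.0488]))
a=proj("scene",p+[0,0,.05]);x,y=map(int,a);c,st,_=mask(S,12,28,120,60,(x-18,y-18,x+18,y+18));print("scene knob",c,st)
a=proj("scene",p+[0,0,0]);x,y=map(int,a);c,st,tt=mask(S,80,98,60,30,(x-18,y-18,x+18,y+18));print("scene neck",c,st)
E
```

```text
t 25.7167 tcp [0.4566 0.1148 0.1439] q [-1.2287  0.3306  1.0919  2.0631 -0.3608  0.9543  0.7566] gap 0.2856251560608004 F [-0.4361 -0.717  -1.0391]
world err [ 0.0004 -0.0013 -0.0911] total shift units(now-axes) [-0.0052 -0.0016  0.3644] rows 2.1849937704811393 | turn units [-0.0001 -0.0001  0.0005] rows 0.028021099138163152
shift in final axes [-0.005  -0.0019  0.3644]
ring [315.2443 181.8104] [313.133 173.133] [290 157  49  41 376] (313.83770751953125, 180.9437713623047) (47.67029571533203, 48.54551696777344) [0.4542 0.1123 0.004 ]
pred ring box [290.9887 157.9033] [339.5219 204.7985]
neck 215 306.0 326.0 316.0
neck 230 304.0 328.0 316.0
neck 245 303.0 330.0 316.5
knob [317.0529 283.4832] [ 290  249   55   66 2742] model [316.7412 296.3757]
0 [316.9461 209.5816] scene [362.3734 191.108 ]
0.056 [316.8735 240.3021] scene [363.4021 177.419 ]
0.103 [316.7752 281.9512] scene [364.3141 165.2824]
scene knob [367.5 164. ] [367 163   2   3   4]
scene neck [363.2258 179.6129] [361 174   6  13  62]
```

The ring and the dauber agree to within about 1 mm. Press.

Emit:
{"name": "drive_tool", "arguments": {
  "targets": [
    {"x": -0.003,"y": -0.008,"z": 0.02,"ax": 0,"ay": 0,"az": 0.0005},
    {"x": 0,"y": 0,"z": 0.05,"ax": 0,"ay": 0,"az": 0},
    {"x": 0,"y": 0,"z": 0.06,"ax": 0,"ay": 0,"az": 0},
    {"x": 0,"y": 0,"z": 0.06,"ax": 0,"ay": 0,"az": 0},
    {"x": 0,"y": 0,"z": 0.05,"ax": 0,"ay": 0,"az": 0},
    {"x": 0,"y": 0,"z": 0.05,"ax": 0,"ay": 0,"az": 0},
    {"x": 0,"y": 0,"z": 0.02,"ax": 0,"ay": 0,"az": 0},
    {"x": 0,"y": 0,"z": 0.01,"ax": 0,"ay": 0,"az": 0},
    {"x": 0,"y": 0,"z": 0,"ax": 0,"ay": 0,"az": 0},
    {"x": 0,"y": 0,"z": 0,"ax": 0,"ay": 0,"az": 0}
  ]
}}

```text
time_s: 26.65
tcp_pos: [0.4562, 0.1119, 0.0645]
tool_rot: [0.424, 0.906, 0.0, -0.0]
ft_force: [0.5, -1.0, -1.2]
finger_gap: 0.283
grip_force: 59.1
```

Emit:
{"name": "drive_tool", "arguments": {
  "targets": [
    {"x": 0,"y": 0,"z": 0.0033,"ax": 0,"ay": 0,"az": 0},
    {"x": 0,"y": 0,"z": 0.0033,"ax": 0,"ay": 0,"az": 0},
    {"x": 0,"y": 0,"z": 0.0033,"ax": 0,"ay": 0,"az": 0},
    {"x": 0,"y": 0,"z": 0.0033,"ax": 0,"ay": 0,"az": 0},
    {"x": 0,"y": 0,"z": 0.0033,"ax": 0,"ay": 0,"az": 0}
  ]
}}

```text
time_s: 27.07
tcp_pos: [0.4559, 0.1125, 0.06]
tool_rot: [0.423, 0.906, 0.0, -0.0]
ft_force: [1.1, -0.0, -1.2]
finger_gap: 0.29
grip_force: 59.1
```

Position is good at (0.4559, 0.1125). Contact is expected at about 0.0528.

Emit:
{"name": "drive_tool", "arguments": {
  "targets": [
    {"x": 0,"y": 0,"z": 0.0033,"ax": 0,"ay": 0,"az": 0},
    {"x": 0,"y": 0,"z": 0.0033,"ax": 0,"ay": 0,"az": 0},
    {"x": 0,"y": 0,"z": 0.0033,"ax": 0,"ay": 0,"az": 0},
    {"x": 0,"y": 0,"z": 0.0033,"ax": 0,"ay": 0,"az": 0},
    {"x": 0,"y": 0,"z": 0.0033,"ax": 0,"ay": 0,"az": 0},
    {"x": 0,"y": 0,"z": 0.0033,"ax": 0,"ay": 0,"az": 0}
  ]
}}

```text
time_s: 27.57
tcp_pos: [0.4558, 0.1123, 0.0549]
tool_rot: [0.424, 0.906, -0.0, -0.0]
ft_force: [0.4, 0.3, -1.1]
finger_gap: 0.283
grip_force: 59.1
```

Emit:
{"name": "drive_tool", "arguments": {
  "targets": [
    {"x": 0,"y": 0,"z": 0.0033,"ax": 0,"ay": 0,"az": 0},
    {"x": 0,"y": 0,"z": 0.0033,"ax": 0,"ay": 0,"az": 0}
  ]
}}

```text
time_s: 27.73
tcp_pos: [0.4558, 0.1123, 0.0533]
tool_rot: [0.424, 0.906, -0.0, -0.0]
ft_force: [0.3, -0.1, -1.3]
finger_gap: 0.282
grip_force: 59.1
```

Emit:
{"name": "drive_tool", "arguments": {
  "targets": [
    {"x": 0,"y": 0,"z": 0.0025,"ax": 0,"ay": 0,"az": 0}
  ]
}}

```text
time_s: 27.82
tcp_pos: [0.4558, 0.1123, 0.0527]
tool_rot: [0.424, 0.906, -0.0, -0.0]
ft_force: [-1.4, -0.8, 8.0]
finger_gap: 0.286
grip_force: 59.8
```

Emit:
{"name": "drive_tool", "arguments": {
  "targets": [
    {"x": 0,"y": 0,"z": 0.001,"ax": 0,"ay": 0,"az": 0},
    {"x": 0,"y": 0,"z": 0,"ax": 0,"ay": 0,"az": 0},
    {"x": 0,"y": 0,"z": 0,"ax": 0,"ay": 0,"az": 0},
    {"x": 0,"y": 0,"z": 0,"ax": 0,"ay": 0,"az": 0}
  ]
}}

```text
time_s: 28.15
tcp_pos: [0.4559, 0.1122, 0.0527]
tool_rot: [0.424, 0.906, 0.0, -0.0]
ft_force: [-0.7, -0.4, 5.8]
finger_gap: 0.286
grip_force: 59.7
```

Emit:
{"name": "drive_tool", "arguments": {
  "targets": [
    {"x": 0,"y": 0,"z": -0.0033,"ax": 0,"ay": 0,"az": 0},
    {"x": 0,"y": 0,"z": -0.01,"ax": 0,"ay": 0,"az": 0},
    {"x": 0,"y": 0,"z": -0.03,"ax": 0,"ay": 0,"az": 0},
    {"x": 0,"y": 0,"z": -0.06,"ax": 0,"ay": 0,"az": 0},
    {"x": 0,"y": 0,"z": -0.06,"ax": 0,"ay": 0,"az": 0},
    {"x": 0,"y": 0,"z": -0.06,"ax": 0,"ay": 0,"az": 0},
    {"x": 0,"y": 0,"z": -0.04,"ax": 0,"ay": 0,"az": 0},
    {"x": 0,"y": 0,"z": 0,"ax": 0,"ay": 0,"az": 0}
  ]
}}

```text
time_s: 28.82
tcp_pos: [0.4571, 0.1127, 0.1201]
tool_rot: [0.423, 0.906, 0.001, 0.001]
ft_force: [-0.2, 0.3, -0.9]
finger_gap: 0.283
grip_force: 59.1
```

Emit:
{"name": "drive_tool", "arguments": {
  "targets": [
    {"x": -0.03,"y": 0.045,"z": 0,"ax": 0,"ay": 0,"az": 0},
    {"x": -0.06,"y": 0.09,"z": 0,"ax": 0,"ay": 0,"az": 0},
    {"x": -0.06,"y": 0.093,"z": 0,"ax": 0,"ay": 0,"az": 0},
    {"x": -0.06,"y": 0.093,"z": 0,"ax": 0,"ay": 0,"az": 0},
    {"x": -0.06,"y": 0.093,"z": 0,"ax": 0,"ay": 0,"az": 0},
    {"x": -0.06,"y": 0.093,"z": 0,"ax": 0,"ay": 0,"az": 0},
    {"x": -0.043,"y": 0.065,"z": 0,"ax": 0,"ay": 0,"az": 0},
    {"x": -0.02,"y": 0.033,"z": 0,"ax": 0,"ay": 0,"az": 0},
    {"x": 0,"y": 0,"z": 0,"ax": 0,"ay": 0,"az": 0},
    {"x": 0,"y": 0,"z": 0,"ax": 0,"ay": 0,"az": 0}
  ]
}}

```text
time_s: 29.65
tcp_pos: [0.6344, 0.1335, 0.117]
tool_rot: [0.424, 0.906, -0.001, -0.001]
ft_force: [0.2, 0.7, -0.2]
finger_gap: 0.285
grip_force: 59.1
```

```bash
python3 - <<'E'
from h import *
plan((.635,.135,.0568),40,0)
E
```

```text
t 29.65 tcp [0.6344 0.1335 0.117 ] q [-0.8564  0.67    0.8925  1.6565 -0.5727  1.0999  0.8967] gap 0.2853981992573752 F [ 0.169   0.6633 -0.2433]
world err [ 0.0006  0.0015 -0.0602] total shift units(now-axes) [0.0029 0.0061 0.2409] rows 1.444840584006509 | turn units [-0.0003 -0.0001 -0.0004] rows 0.026519023530409212
shift in final axes [0.0031 0.0056 0.2409]
```

Emit:
{"name": "drive_tool", "arguments": {
  "targets": [
    {"x": 0.003,"y": 0.005,"z": 0.03,"ax": 0,"ay": 0,"az": 0},
    {"x": 0,"y": 0,"z": 0.05,"ax": 0,"ay": 0,"az": 0},
    {"x": 0,"y": 0,"z": 0.05,"ax": 0,"ay": 0,"az": 0},
    {"x": 0,"y": 0,"z": 0.04,"ax": 0,"ay": 0,"az": 0},
    {"x": 0,"y": 0,"z": 0.02,"ax": 0,"ay": 0,"az": 0},
    {"x": 0,"y": 0,"z": 0.01,"ax": 0,"ay": 0,"az": 0},
    {"x": 0,"y": 0,"z": 0,"ax": 0,"ay": 0,"az": 0},
    {"x": 0,"y": 0,"z": 0.0033,"ax": 0,"ay": 0,"az": 0},
    {"x": 0,"y": 0,"z": 0.0033,"ax": 0,"ay": 0,"az": 0},
    {"x": 0,"y": 0,"z": 0.0033,"ax": 0,"ay": 0,"az": 0}
  ]
}}

```text
time_s: 30.48
tcp_pos: [0.6358, 0.1353, 0.0662]
tool_rot: [0.424, 0.906, 0.0, 0.0]
ft_force: [-0.5, -0.3, -1.2]
finger_gap: 0.283
grip_force: 59.1
```

Emit:
{"name": "drive_tool", "arguments": {
  "targets": [
    {"x": 0,"y": 0,"z": 0.0033,"ax": 0,"ay": 0,"az": 0},
    {"x": 0,"y": 0,"z": 0.0033,"ax": 0,"ay": 0,"az": 0},
    {"x": 0,"y": 0,"z": 0.0033,"ax": 0,"ay": 0,"az": 0}
  ]
}}

```text
time_s: 30.73
tcp_pos: [0.6355, 0.1354, 0.0634]
tool_rot: [0.424, 0.906, 0.0, -0.0]
ft_force: [0.3, 0.5, -0.6]
finger_gap: 0.285
grip_force: 59.1
```

Emit:
{"name": "drive_tool", "arguments": {
  "targets": [
    {"x": 0,"y": 0,"z": 0.0033,"ax": 0,"ay": 0,"az": 0},
    {"x": 0,"y": 0,"z": 0.0033,"ax": 0,"ay": 0,"az": 0},
    {"x": 0,"y": 0,"z": 0.0033,"ax": 0,"ay": 0,"az": 0},
    {"x": 0,"y": 0,"z": 0.0033,"ax": 0,"ay": 0,"az": 0},
    {"x": 0,"y": 0,"z": 0.0033,"ax": 0,"ay": 0,"az": 0},
    {"x": 0,"y": 0,"z": 0.0033,"ax": 0,"ay": 0,"az": 0}
  ]
}}

```text
time_s: 31.23
tcp_pos: [0.6354, 0.1353, 0.0582]
tool_rot: [0.424, 0.906, -0.0, -0.0]
ft_force: [-0.0, 0.4, -1.6]
finger_gap: 0.29
grip_force: 59.1
```

Emit:
{"name": "drive_tool", "arguments": {
  "targets": [
    {"x": 0,"y": 0,"z": 0.0033,"ax": 0,"ay": 0,"az": 0}
  ]
}}

```text
time_s: 31.32
tcp_pos: [0.6354, 0.1353, 0.0574]
tool_rot: [0.424, 0.906, -0.0, -0.0]
ft_force: [0.1, -0.6, -0.5]
finger_gap: 0.285
grip_force: 59.1
```

Emit:
{"name": "drive_tool", "arguments": {
  "targets": [
    {"x": 0,"y": 0,"z": 0.0025,"ax": 0,"ay": 0,"az": 0}
  ]
}}

```text
time_s: 31.4
tcp_pos: [0.6353, 0.1353, 0.0568]
tool_rot: [0.424, 0.906, -0.0, -0.0]
ft_force: [-0.7, -0.1, 5.4]
finger_gap: 0.286
grip_force: 59.5
```

Contact. Release and withdraw upward.

Emit:
{"name": "drive_tool", "arguments": {
  "targets": [
    {"x": 0,"y": 0,"z": 0,"ax": 0,"ay": 0,"az": 0},
    {"x": 0,"y": 0,"z": 0,"ax": 0,"ay": 0,"az": 0},
    {"x": 0,"y": 0,"z": 0,"ax": 0,"ay": 0,"az": 0},
    {"x": 0,"y": 0,"z": 0,"ax": 0,"ay": 0,"az": 0},
    {"x": 0,"y": 0,"z": 0,"ax": 0,"ay": 0,"az": 0},
    {"x": 0,"y": 0,"z": 0,"ax": 0,"ay": 0,"az": 0},
    {"x": 0,"y": 0,"z": 0,"ax": 0,"ay": 0,"az": 0},
    {"x": 0,"y": 0,"z": 0,"ax": 0,"ay": 0,"az": 0}
  ],
  "jaw": -1
}}

```text
time_s: 32.07
tcp_pos: [0.6354, 0.1353, 0.0569]
tool_rot: [0.424, 0.906, -0.0, -0.0]
ft_force: [-0.4, 0.2, 0.5]
finger_gap: 1.0
grip_force: 0.0
```

Emit:
{"name": "drive_tool", "arguments": {
  "targets": [
    {"x": 0,"y": 0,"z": -0.03,"ax": 0,"ay": 0,"az": 0},
    {"x": 0,"y": 0,"z": -0.06,"ax": 0,"ay": 0,"az": 0},
    {"x": 0,"y": 0,"z": -0.1,"ax": 0,"ay": 0,"az": 0},
    {"x": 0,"y": 0,"z": -0.1,"ax": 0,"ay": 0,"az": 0},
    {"x": 0,"y": 0,"z": -0.1,"ax": 0,"ay": 0,"az": 0},
    {"x": 0,"y": 0,"z": -0.1,"ax": 0,"ay": 0,"az": 0},
    {"x": 0.1,"y": 0,"z": -0.1,"ax": 0,"ay": 0,"az": 0},
    {"x": 0.1,"y": 0,"z": -0.1,"ax": 0,"ay": 0,"az": 0},
    {"x": 0.1,"y": 0,"z": 0,"ax": 0,"ay": 0,"az": 0},
    {"x": 0,"y": 0,"z": 0,"ax": 0,"ay": 0,"az": 0}
  ]
}}

```text
time_s: 32.9
tcp_pos: [0.5859, 0.1978, 0.232]
tool_rot: [0.421, 0.907, 0.002, -0.001]
ft_force: [0.1, 1.9, -1.0]
finger_gap: 1.0
grip_force: 0.0
```

```bash
python3 - <<'E'
from h import *
S=cams.camera('scene');i=cams.camera_info('wrist');I=cams.camera('wrist')
s,p,R=pose();print(s["time_s"],p,s["finger_gap"])
k=np.array([.635,.1355,.111]);x,y=map(int,proj("scene",k));c,st,_=mask(S,12,28,120,60,(x-22,y-22,x+22,y+22));print("scene",proj("scene",k),c,st)
q=wproj(i,k);x,y=map(int,q);print(q)
c,st,_=mask(I,12,28,120,60,(x-40,y-40,x+40,y+40));print("wrist",c,st,wz(i,c,.115))
S0=cv2.imread("pics/scene0.png")
for nm,I_ in(("before",S0),("after",S)):
    for b,h in(((310,165,345,195),(172,12)),((265,180,300,212),(80,98))):print(nm,mask(I_,*h,110,90 if h[0]==172 else 40,b)[0])
E
```

```text
33.0 [0.587  0.194  0.2307] 0.9982056391946951
scene [316.7574 212.8003] [316.9538 213.3231] [314 209   7  10  65]
[315.0997 254.0366]
wrist [314.1687 257.3067] [304 248  21  20 326] [0.6355 0.1334 0.115 ]
before [324.7903 180.6129]
before [281.381  196.1587]
after [324.7302 180.6508]
after [281.4762 196.1429]
```

The dauber is standing on the saucer, both pots are where they started, and the robot is clear. Handing in.

```bash
python3 -c "
from plant import env
print(env.close_job())"
```

```text
the job is handed in; nothing more can be done
None
```

I carried out every step in order and handed the job in at 33 s; no verdict came back. The dauber now stands upright on the saucer, the coral dip peaked at 17 N, the card press at 8 N, and both pots are where they started.

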